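# Roll the card-holder blocks slot-up in the clamping fixture

## Robot

A 6-joint arm with a two-finger parallel gripper is mounted at the origin on the work surface. World frame = base frame: x ahead of the robot, y to its left, z up, the work surface at z = 0. Lengths are in m, angles in degrees, forces in N, time in s.
With the tool pointing down it reaches from about 0.4 to 0.825 m from the base axis. Payload 7 kg.
Tool frame: the origin (TCP) lies between the finger pads; the fingertips stand 22 mm ahead of it and the grasp point (between the pads) lies 3 mm ahead of it; z points along the fingers, y is the line along which they close (so a half turn about z gives the same grasp; the last joint's range is limited). The gripper opens to 88 mm and grips with 3 to 60 N. Pads are 19 mm wide; open, the fingers measure 130 mm over their backs; the gripper's body (78 mm by 193 mm) begins 47 mm behind the grasp point.
Start: joints at [-59.181, 20.546, 0.682, 0, -70.136, -16.507], TCP at [0.167, -0.654, 0.249] pointing down, gripper open.
Joint ranges: [-176.03, 176.03], [-82.01, 121.73], [-58.28, 71.71], [-173.87, 95.51], [-174.79, -0.11], [-173.66, 173.66]. Speed limits (degrees/s): [136.94, 136.94, 172.46, 180, 180, 180].

## Interface

Orientations are given as [roll, pitch, yaw] about the fixed x, y, z axes, in that order (R = Rz(yaw) Ry(pitch) Rx(roll)).
In Python, from plant import r, vision gives the robot as it stands.
- The arm moves only by the shell command python3 -m pendant 'ROWS' [FORCE]. ROWS is JSON, a list that holds one entry, the list of rows, each a list of 7 numbers: the shift along the tool's x, y, z scaled (see below), then the turn, a rotation vector about the tool's x, y, z scaled (see below), then the opening, from -1 (shut) to 1 (fully open). In form: [[[x, y, z, wx, wy, wz, fingers], ...]]. A call has exactly 8 rows; each row shifts and turns the commanded pose from where the row before left it, along the tool's axes as they then stand; what a row does not reach is not made up. The controller multiplies each number of a shift by 20 mm and each number of a turn by 4 degrees. A row lasts 1/10 s, in which the tool goes at most 50 mm and 8.59 degrees, less where a joint would pass 70% of its speed; a pose out of reach is approached as far as the arm can. A call with a number of a shift or a turn outside -1 to 1 is refused whole. A call with a gripper value outside its range is refused whole. The fingers move at their own pace and stop on an object; FORCE is the grip in N (left out, the last holds). Time passes only in rows, so rows that do not move let the fingers close, or fill a call up. It gives the time, the measured TCP pose, the force, the opening and the grip force at its end, in the units of the state.
- r.get_state(): the state, without advancing time (a new reading comes with each control period).
- vision.capture(name): name is "scene" or "top" or "wrist"; returns a dict with "frame" (420x560x3 uint8, blue, green, red), "depth" (420x560 float32, m along the optical axis (not along the pixel's ray), 0 where there is no reading), "camera_matrix" (3x3 intrinsics, pixels), "extrinsics" (4x4, takes a point from world to camera coordinates); the wrist camera has in their place "hand_eye" (4x4, takes a point from camera to tool coordinates, whose origin is the TCP and whose axes are the flange's). Camera axes: x right, y up, looking along -z (the intrinsics and any distortion apply to the point x, -y, -z); pixel columns grow to the right and rows downward; lengths in m; the calibration is good to about 2 mm. A picture is of the moment at which its call begins: read the wrist's pose just before it.
- r.close_job(): hands the job in; it is judged then, once.
The state is a dict: "time_s": time; "joints": joint angles; "qd": joint speeds; "joint_torque": joint torques, N m; "tcp_pos": TCP position; "eef_rot": TCP orientation; "contact_force": force on the tool from outside, world axes, zero at the start; "moment": the same for the moment, N m; "gripper_width": finger opening in m; "gripper_force": force on a finger pad.
Only numpy, scipy, OpenCV 4.12 (cv2) and the standard library are available. Lean on these libraries where they do the work, as an engineer would, in place of code of your own. Each camera call takes 0.05 s, during which the arm holds its last target. There are 200 camera calls.

## Task

The wooden card-holder blocks clamped in the fixture on the counter are lying on their sides, and their card slots now have to be waxed. Turn the clamp knob to free the sliding jaw, slide it open, and roll every block over so that it sits flat on the fixture's floor between the jaws with its card slot facing straight up and running along the jaws; then push the jaw shut until its spring detent engages, and only then turn the knob back to lock it. Leave the carton, the mug and the jar on the counter where they are.

Things in the scene. Friction and masses are not known exactly. Their poses are not given: they have to be found in the camera images.
- fixture: fixed steel base plate, 560 mm along own y, own x from -60 to 110 mm; its top, the floor under the blocks, is 20 mm above the counter. Origin at counter height amid the clamped row; x points from the fixed jaw (robot's side) to the sliding jaw, y along the jaws. Fixed jaw: bar 440 mm long, 18 mm thick, inner face at x = -22.5 mm. Both jaws rise 14 mm above the floor
- jaw (a joint): sliding jaw, bar 20 mm thick, inner face at fixture x = 22.7 mm + value (m), -0.001 to 0.024 (open); about 0 when shut on blocks. Spring detent, crest at 7 mm: below it the jaw is drawn shut (5 N; push it right home against the blocks), from 7 to 16 mm pushed open, beyond 16 mm it stays as left; about 9 N to pass. Blocked while the knob is locked
- jaw_grip (a point): top centre of the upright black grip on the sliding jaw, at fixture y = 250 mm, 82 mm above the counter; the grip is 16 mm thick along fixture x, 36 mm wide along y and stands free from 34 to 82 mm above the counter. Moves with the jaw
- knob (a joint): clamp knob on a vertical spindle (rad): 0 = locked, its steel dog pointing to fixture -x against the jaw's back; grows clockwise seen from above to 1.6 = free, dog along +y. From 1.4 on the jaw can open fully. Stays as left; 0.04 N m to turn
- knob_grip (a point): point on the knob's axis (fixture x = 79, y = -250 mm), 66 mm above the counter, in its black bar grip: 52 mm long, 14 mm thick, 48 to 72 mm above the counter; the bar lies along fixture x when locked and turns with the knob
- block1: beech block, 58 mm long (own y), 45 x 45 mm section, about 85 g; origin at its centre. A slot 8 mm wide, 16 mm deep runs its whole length in the face looking to own +x; the -x face has grey felt. At the start it lies on its side, slot facing either jaw; finished, own +x points up and own y lies along the fixture's y, either way round. Up to four in a row, near fixture y = -150, -50, 50, 150 mm
- block2: beech block, 58 mm long (own y), 45 x 45 mm section, about 85 g; origin at its centre. A slot 8 mm wide, 16 mm deep runs its whole length in the face looking to own +x; the -x face has grey felt. At the start it lies on its side, slot facing either jaw; finished, own +x points up and own y lies along the fixture's y, either way round. Up to four in a row, near fixture y = -150, -50, 50, 150 mm
- block3: beech block, 58 mm long (own y), 45 x 45 mm section, about 85 g; origin at its centre. A slot 8 mm wide, 16 mm deep runs its whole length in the face looking to own +x; the -x face has grey felt. At the start it lies on its side, slot facing either jaw; finished, own +x points up and own y lies along the fixture's y, either way round. Up to four in a row, near fixture y = -150, -50, 50, 150 mm
- card_carton: bystander: carton of cards, 110 x 155 x 45 mm, origin at its underside's centre
- mug: bystander: white mug, 80 mm across, 90 mm high, origin at its underside's centre
- jar: bystander: glass jar with a metal lid, 72 mm across, 100 mm high, origin at its underside's centre
- block4: beech block, 58 mm long (own y), 45 x 45 mm section, about 85 g; origin at its centre. A slot 8 mm wide, 16 mm deep runs its whole length in the face looking to own +x; the -x face has grey felt. At the start it lies on its side, slot facing either jaw; finished, own +x points up and own y lies along the fixture's y, either way round. Up to four in a row, near fixture y = -150, -50, 50, 150 mm
Things that resemble listed ones, but are neither listed nor needed, are in the scene too. What is shaped like the block1 but blue, green or purple is not meant.

How it is judged:
By the outcome, as a careful person would: the job done as asked, in the order asked, and still so for the second after the job is handed in, with the robot touching nothing.
Of block1, block2, block3, block4 only 3 to 4 are there at a start; the rules pass over those that are not, and their reading is None.
At some moment in a run one of block1, block2, block3, block4 may be knocked a few centimetres aside while the robot is not near it.
Once in a run the grip may slacken for a moment while it holds something.
It also fails if it takes over 210 s, if anything falls off the work surface, if the arm or the gripper's body presses on something with over 40 N, if the wrist force passes 120 N, or if a joint passes its speed limit or range.

## Working session

There is one attempt and no reset: what is moved stays moved. The work goes in short steps, Python scripts to look and compute and a shell command to move; the robot and the scene stay as the last step left them, time stands still between calls to the robot, and variables do not carry over. Pictures are saved under pics/ and viewed, at most 15 in all, crops included, and the job is handed in when it is done.

```bash
ls; mkdir -p pics; cat > h.py <<'E'
import numpy as np, cv2, sys
from plant import r, vision
def cap(n):
    s=r.get_state(); c=vision.capture(n); c['state']=s; return c
def save(c,name,crop=None,scale=1):
    f=c['frame']
    if crop: x0,y0,x1,y1=crop; f=f[y0:y1,x0:x1]
    if scale!=1: f=cv2.resize(f,None,fx=scale,fy=scale,interpolation=cv2.INTER_CUBIC)
    cv2.imwrite('pics/'+name+'.png',f)
E
python3 - <<'E'
from h import *
s=r.get_state(); print(s)
for n in('scene','top'):
    c=cap(n); save(c,n+'0'); print(n,c['camera_matrix'].tolist(),c['extrinsics'].round(4).tolist(), c.keys())
    np.savez(n+'0.npz',**{k:c[k] for k in('frame','depth','camera_matrix','extrinsics')})
E
```

```text
pics
{'time_s': 0.0, 'joints': array([-5.91812299e+01,  2.05887997e+01,  6.33109678e-01, -2.00042086e-02,
       -7.01350815e+01, -1.65044943e+01]), 'qd': array([ 0.05886802,  0.02390213,  0.06423453,  0.06034929, -0.03033245,
        0.04577669]), 'joint_torque': array([ 1.78894206e-03, -5.82718492e+01,  2.93050539e+01,  6.99776441e+00,
        6.57933037e-03, -1.67744938e-04]), 'tcp_pos': array([ 0.16672206, -0.65361474,  0.24764772]), 'eef_rot': array([ 1.79907626e+02, -7.75929635e-03, -1.65692530e+02]), 'contact_force': array([ 0.04792781, -0.04480302,  0.02789678]), 'moment': array([ 0.01178848, -0.02756888,  0.03989156]), 'gripper_force': 0.0, 'gripper_width': 0.08768651380944457}
scene [[509.8488193343214, 0.0, 281.94099474251436], [0.0, 509.8488193343214, 207.4503027364167], [0.0, 0.0, 1.0]] [[0.3002, 0.9537, 0.0161, -0.1677], [-0.6373, 0.1879, 0.7474, 0.2976], [0.7098, -0.2346, 0.6642, -2.0462], [0.0, 0.0, 0.0, 1.0]] dict_keys(['frame', 'depth', 'camera_matrix', 'extrinsics', 'state'])
top [[543.8543855233381, 0.0, 283.9471840456016], [0.0, 543.8543855233381, 211.1344393335939], [0.0, 0.0, 1.0]] [[-0.011, -0.9999, -0.0037, 0.0085], [0.9833, -0.0115, 0.1816, -0.5958], [-0.1816, -0.0017, 0.9834, -1.9572], [0.0, 0.0, 0.0, 1.0]] dict_keys(['frame', 'depth', 'camera_matrix', 'extrinsics', 'state'])
```

View pics/scene0.png

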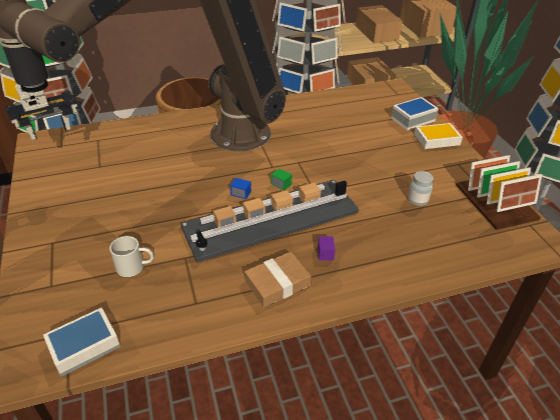

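View pics/top0.png

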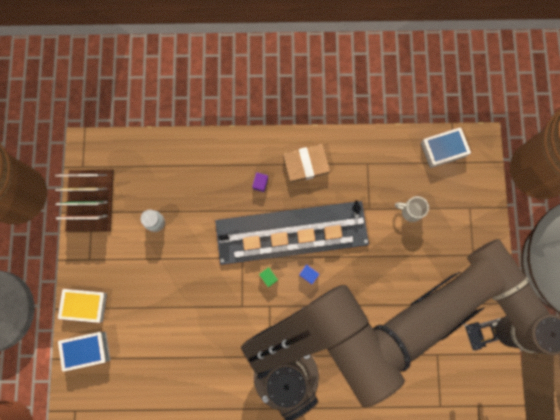

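Top view: four beech blocks at (251,243), (279,239), (306,236), (333,232), with the knob at (357,208) and the jaw grip at (223,239). The lookalikes are blue (309,274), green (268,277) and purple (260,182), and I reject them by colour. The orange-brown carton at (306,163) is a bystander.

```bash
cat >> h.py <<'E'
def cast(K,E,uv,z):
    """pixels -> world points on plane height z; E world->cam (y up, -z fwd)"""
    uv=np.atleast_2d(uv).astype(float); R=E[:3,:3]; o=-R.T@E[:3,3]
    d=np.c_[(uv[:,0]-K[0,2])/K[0,0],-(uv[:,1]-K[1,2])/K[1,1],-np.ones(len(uv))]@R
    return o+d*((z-o[2])/d[:,2])[:,None]
def proj(K,E,P):
    p=np.atleast_2d(P)@E[:3,:3].T+E[:3,3]
    return np.c_[K[0,0]*p[:,0]/-p[:,2]+K[0,2],-K[1,1]*p[:,1]/-p[:,2]+K[1,2]]
from scipy.spatial.transform import Rotation as Ro
def wristE(c):
    s=c['state']; T=np.eye(4); T[:3,:3]=Ro.from_euler('xyz',s['eef_rot'],degrees=True).as_matrix(); T[:3,3]=s['tcp_pos']
    return np.linalg.inv(T@c['hand_eye'])
E
python3 - <<'E'
from h import *
for n in('top','scene'):
    d=np.load(n+'0.npz'); f=d['frame']; K=d['camera_matrix'];E=d['extrinsics']
    hsv=cv2.cvtColor(f,cv2.COLOR_BGR2HSV).astype(int)
    if n=='top': x0,y0,x1,y1=210,195,375,270
    else: x0,y0,x1,y1=178,170,365,260
    m=np.zeros(f.shape[:2],np.uint8); m[y0:y1,x0:x1]=1
    dark=((hsv[...,1]<90)&(m>0)).astype(np.uint8)*255
    dark=cv2.morphologyEx(dark,cv2.MORPH_CLOSE,np.ones((3,3)))
    cs=max(cv2.findContours(dark,0,2)[0],key=cv2.contourArea)
    P=cast(K,E,cs[:,0],0.02)[:,:2]
    rect=cv2.minAreaRect((P*1000).astype(np.float32)); print(n,'plate',rect,cv2.boxPoints(rect).round(0).tolist())
    bl=((hsv[...,0]>8)&(hsv[...,0]<22)&(hsv[...,1]>90)&(hsv[...,2]>185)&(m>0)).astype(np.uint8)*255
    for c in cv2.findContours(bl,0,2)[0]:
        if cv2.contourArea(c)>40:
            M=cv2.moments(c); uv=(M['m10']/M['m00'],M['m01']/M['m00']); print(n,'blk',np.round(uv,1),cv2.contourArea(c),cast(K,E,uv,0.065)[0].round(4))
E
```

```text
top plate ((522.5418090820312, -25.1947021484375), (172.6372528076172, 558.9136352539062), 6.886075973510742) [[403.0, 242.0], [470.0, -313.0], [642.0, -292.0], [575.0, 263.0]]
top blk [333.5 267.4] 55.0 [ 0.3854 -0.1748  0.065 ]
top blk [212.2 250.3] 53.0 [0.4522 0.264  0.065 ]
top blk [251.2 242.5] 158.0 [0.4792 0.1222 0.065 ]
top blk [279.  238.8] 155.0 [0.4916 0.0209 0.065 ]
top blk [305.7 235.5] 159.5 [ 0.5027 -0.0768  0.065 ]
top blk [332.7 231.8] 151.5 [ 0.5151 -0.1754  0.065 ]
top blk [370.7 218.1] 69.0 [ 0.5643 -0.3163  0.065 ]
scene plate ((528.3561401367188, -12.9591064453125), (184.8661346435547, 590.0577392578125), 6.984139919281006) [[401.0, 269.0], [472.0, -317.0], [656.0, -295.0], [584.0, 291.0]]
scene blk [224.3 212.5] 140.0 [ 0.5157 -0.1768  0.065 ]
scene blk [253.7 204.2] 143.0 [ 0.5038 -0.0784  0.065 ]
scene blk [282.5 198. ] 181.5 [0.5008 0.0191 0.065 ]
scene blk [310.7 189.9] 170.5 [0.4876 0.1208 0.065 ]
```

```bash
R='[-0.745,0.816,-0.125,0,0,0,1]'
python3 -m pendant '[[[-0.745,0.816,-0.125,0,0,0,1],[-0.745,0.816,-0.125,0,0,0,1],[-0.745,0.816,-0.125,0,0,0,1],[-0.745,0.816,-0.125,0,0,0,1],[-0.745,0.816,-0.125,0,0,0,1],[-0.745,0.816,-0.125,0,0,0,1],[-0.745,0.816,-0.125,0,0,0,1],[-0.745,0.816,-0.125,0,0,0,1]]]'
python3 -m pendant '[[[-0.745,0.816,-0.125,0,0,0,1],[-0.745,0.816,-0.125,0,0,0,1],[-0.745,0.816,-0.125,0,0,0,1],[-0.745,0.816,-0.125,0,0,0,1],[-0.745,0.816,-0.125,0,0,0,1],[-0.745,0.816,-0.125,0,0,0,1],[-0.745,0.816,-0.125,0,0,0,1],[-0.745,0.816,-0.125,0,0,0,1]]]'
python3 -m pendant '[[[-0.745,0.816,-0.125,0,0,0,1],[-0.745,0.816,-0.125,0,0,0,1],[-0.745,0.816,-0.125,0,0,0,1],[-0.745,0.816,-0.125,0,0,0,1],[-0.745,0.816,-0.125,0,0,0,1],[-0.745,0.816,-0.125,0,0,0,1],[-0.745,0.816,-0.125,0,0,0,1],[-0.745,0.816,-0.125,0,0,0,1]]]'
python3 -m pendant '[[[-0.745,0.816,-0.125,0,0,0,1],[-0.745,0.816,-0.125,0,0,0,1],[-0.745,0.816,-0.125,0,0,0,1],[-0.745,0.816,-0.125,0,0,0,1],[-0.745,0.816,-0.125,0,0,0,1],[-0.745,0.816,-0.125,0,0,0,1],[-0.745,0.816,-0.125,0,0,0,1],[-0.745,0.816,-0.125,0,0,0,1]]]'
python3 -m pendant '[[[0,0,0,0,0,0.925,1],[0,0,0,0,0,0.925,1],[0,0,0,0,0,0,1],[0,0,0,0,0,0,1],[0,0,0,0,0,0,1],[0,0,0,0,0,0,1],[0,0,0,0,0,0,1],[0,0,0,0,0,0,1]]]'
python3 - <<'E'
from h import *
c=cap('wrist'); save(c,'w1'); print(c['state']['joints'].round(1),c['state']['tcp_pos'],c['state']['eef_rot']); print(c['hand_eye'].round(3).tolist(),c['camera_matrix'].tolist())
c=cap('scene'); save(c,'s1',(175,165,365,265),4)
E
```

```text
time_s: 0.9
tcp_pos: [0.2503, -0.497, 0.2683]
eef_rot: [180.0, -0.0, -165.7]
contact_force: [0.3, 0.0, 0.1]
gripper_width: 0.0872
gripper_force: 0.0
time_s: 1.7
tcp_pos: [0.3334, -0.3411, 0.2884]
eef_rot: [180.0, -0.0, -165.7]
contact_force: [0.0, 0.4, -0.5]
gripper_width: 0.0874
gripper_force: 0.0
time_s: 2.5
tcp_pos: [0.4166, -0.1852, 0.3085]
eef_rot: [180.0, -0.0, -165.7]
contact_force: [-0.3, -0.8, -0.1]
gripper_width: 0.0876
gripper_force: 0.0
time_s: 3.3
tcp_pos: [0.4998, -0.0293, 0.3284]
eef_rot: [180.0, -0.0, -165.7]
contact_force: [0.6, -0.2, 0.2]
gripper_width: 0.0872
gripper_force: 0.0
time_s: 4.1
tcp_pos: [0.4997, -0.0302, 0.3286]
eef_rot: [180.0, 0.0, -173.1]
contact_force: [-0.0, 0.5, -0.1]
gripper_width: 0.0876
gripper_force: 0.0
[  19.1    1.3  -13.2   -0.   -75.6 -102.1] [ 0.49971094 -0.03019973  0.32860337] [ 1.79998830e+02  4.75686566e-03 -1.73077296e+02]
[[0.0, 0.958, 0.288, 0.079], [1.0, 0.0, -0.001, 0.0], [-0.001, 0.288, -0.958, -0.136], [0.0, 0.0, 0.0, 1.0]] [[331.09591975225345, 0.0, 282.1495594232014], [0.0, 331.09591975225345, 208.83622957548818], [0.0, 0.0, 1.0]]
```

View pics/w1.png

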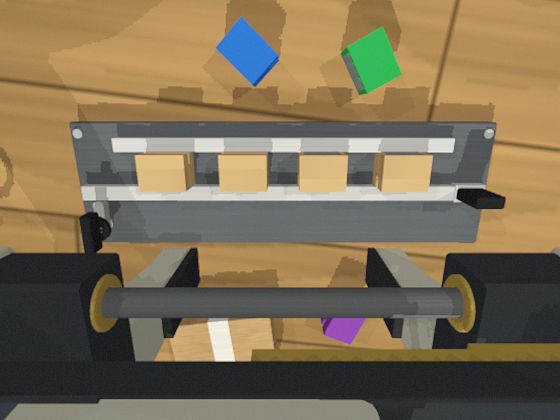

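Wrist view: four beech blocks at (163,172), (243,172), (323,172) and (404,172), with the knob bar at left (95,232) and the jaw grip at right (480,198). The blue block at (247,52), green at (372,60) and purple at (344,330) are decoys.

View pics/s1.png

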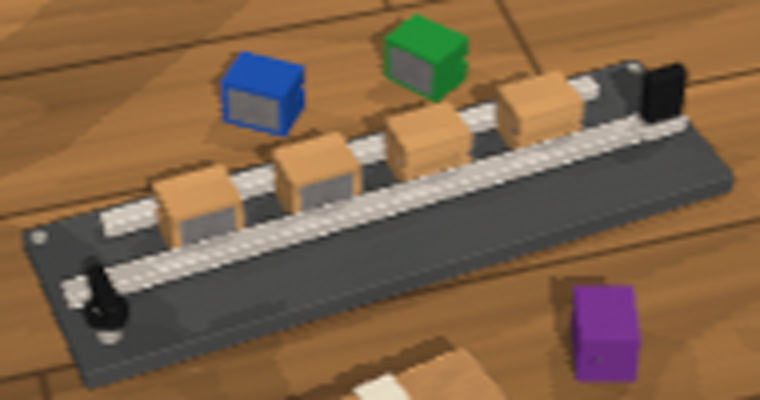

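```bash
python3 - <<'E'
from h import *
c=cap('wrist'); K=c['camera_matrix'];E=wristE(c); f=c['frame']
hsv=cv2.cvtColor(f,cv2.COLOR_BGR2HSV).astype(int)
m=((hsv[...,1]<80)).astype(np.uint8)*255; m[:110]=0; m[246:]=0;m[:,:68]=0; m[:,506:]=0
cs=max(cv2.findContours(m,0,2)[0],key=cv2.contourArea); P=cast(K,E,cs[:,0],.02)[:,:2]
print(cv2.minAreaRect((P*1000).astype(np.float32)))
w=((hsv[...,2]>170)&(hsv[...,1]<40)).astype(np.uint8)*255; w[:110]=0;w[160:]=0
cs=max(cv2.findContours(w,0,2)[0],key=cv2.contourArea); print('fixed jaw top',cv2.minAreaRect((cast(K,E,cs[:,0],.034)[:,:2]*1000).astype(np.float32)))
bl=((hsv[...,0]>8)&(hsv[...,0]<25)&(hsv[...,1]>80)&(hsv[...,2]>200)).astype(np.uint8)*255; bl[:140]=0; bl[205:]=0
for k in cv2.findContours(bl,0,2)[0]:
    if cv2.contourArea(k)>500: print('blk',cv2.boundingRect(k),cv2.minAreaRect((cast(K,E,k[:,0],.065)[:,:2]*1000).astype(np.float32)))
E
```

```text
((520.1448974609375, -16.500579833984375), (172.419677734375, 596.869873046875), 7.140761375427246)
fixed jaw top ((464.7472839355469, -33.167266845703125), (17.73218536376953, 438.85003662109375), 6.920356273651123)
blk (382, 156, 51, 36) ((477.79522705078125, 120.41178894042969), (43.23027420043945, 57.494327545166016), 6.912907123565674)
blk (299, 156, 49, 36) ((490.04248046875, 19.12808609008789), (43.26920700073242, 57.537986755371094), 6.789896488189697)
blk (218, 155, 49, 36) ((500.66766357421875, -78.4041748046875), (43.133094787597656, 57.58231735229492), 6.913031578063965)
blk (135, 155, 51, 36) ((512.691650390625, -177.55552673339844), (43.12818908691406, 57.45768356323242), 6.913050651550293)
```

The felt faces the sliding jaw on the two blocks at the knob end (crop (208,225) and (328,190)), so their slots face the fixed jaw. The two at the grip end show no felt there, so their slots face the sliding jaw. The fixture origin is about (0.4958, -0.0293) with a yaw of 6.91°.

```bash
cat >> h.py <<'E'
O=np.array([.4958,-.0293,0]); YAW=6.91; RF=Ro.from_euler('z',YAW,degrees=True)
def plan(x,y,z,tilt=0,dyaw=0):
    """grasp point at fixture x,y (mm), z mm above counter; tilt>0: approach leans to fixture +x (body on robot side). dyaw turns cw (deg)"""
    s=r.get_state(); R0=Ro.from_euler('xyz',s['eef_rot'],degrees=True)
    Rt=RF*Ro.from_euler('y',-tilt,degrees=True)*Ro.from_euler('z',-dyaw,degrees=True)*Ro.from_euler('xyz',[180,0,180],degrees=True)
    g=O+RF.apply(np.array([x,y,z])/1000); t=g-Rt.apply([0,0,.003])
    sh=R0.inv().apply(t-s['tcp_pos'])/.02; rv=(R0.inv()*Rt).as_rotvec(degrees=True)/4
    cur=RF.inv().apply(np.array(s['tcp_pos'])+R0.apply([0,0,.003])-O)*1000
    print('shift(before turn)',sh.round(2),'turn',rv.round(2),'now fix',cur.round(1),'j',s['joints'].round(0))
E
python3 -c "
from h import *
plan(79,-250,150)
plan(79,-250,68)"
```

```text
shift(before turn) [ -3.76 -12.43   8.78] turn [0. 0. 0.] now fix [  3.8  -1.3 325.6] j [  19.    1.  -13.    0.  -76. -102.]
shift(before turn) [ -3.76 -12.43  12.88] turn [0. 0. 0.] now fix [  3.8  -1.3 325.6] j [  19.    1.  -13.    0.  -76. -102.]
```

```bash
python3 -m pendant '[[[-0.235,-0.777,0.549,0,0,0,0],[-0.235,-0.777,0.549,0,0,0,0],[-0.235,-0.777,0.549,0,0,0,0],[-0.235,-0.777,0.549,0,0,0,0],[-0.235,-0.777,0.549,0,0,0,0],[-0.235,-0.777,0.549,0,0,0,0],[-0.235,-0.777,0.549,0,0,0,0],[-0.235,-0.777,0.549,0,0,0,0]]]' >/dev/null
python3 -m pendant '[[[-0.235,-0.777,0.549,0,0,0,0],[-0.235,-0.777,0.549,0,0,0,0],[-0.235,-0.777,0.549,0,0,0,0],[-0.235,-0.777,0.549,0,0,0,0],[-0.235,-0.777,0.549,0,0,0,0],[-0.235,-0.777,0.549,0,0,0,0],[-0.235,-0.777,0.549,0,0,0,0],[-0.235,-0.777,0.549,0,0,0,0]]]'
python3 - <<'E'
from h import *
c=cap('wrist'); save(c,'w2'); K=c['camera_matrix'];E=wristE(c)
plan(79,-250,68)
print(proj(K,E,O+RF.apply([[.079,-.25,.072],[.053,-.25,.072],[.105,-.25,.072]])))
E
```

```text
time_s: 5.85
tcp_pos: [0.6048, -0.2692, 0.1519]
eef_rot: [180.0, -0.0, -173.1]
contact_force: [-0.6, 0.4, 0.7]
gripper_width: 0.0436
gripper_force: 0.0
shift(before turn) [-0.01  0.13  3.93] turn [ 0.01 -0.03 -0.01] now fix [  79.  -252.7  146.6] j [ -7.  24.  -8.   0. -58. -76.]
[[283.52636102 227.88742412]
 [283.57706164 191.32050588]
 [283.47886495 262.14311904]]
```

View pics/w2.png

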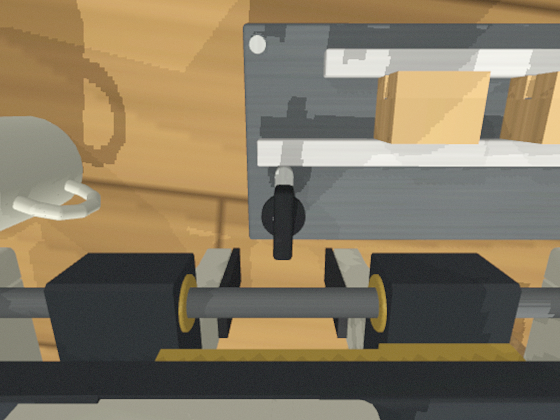

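The bar grip sits at (283,225) along the image vertical, exactly where the model projects it. Descending to grip it.

```bash
python3 -m pendant '[[[0,0.016,0.49,0,0,0,0],[0,0.016,0.49,0,0,0,0],[0,0.016,0.49,0,0,0,0],[0,0.016,0.49,0,0,0,0],[0,0.016,0.49,0,0,0,0],[0,0.016,0.49,0,0,0,0],[0,0.016,0.49,0,0,0,0],[0,0.016,0.49,0,0,0,0]]]' >/dev/null
python3 -m pendant '[[[0,0,0,0,0,0,-1],[0,0,0,0,0,0,-1],[0,0,0,0,0,0,-1],[0,0,0,0,0,0,-1],[0,0,0,0,0,0,-1],[0,0,0,0,0,0,-1],[0,0,0,0,0,0,-1],[0,0,0,0,0,0,-1]]]' 15
```

```text
time_s: 7.5
tcp_pos: [0.6049, -0.2683, 0.0751]
eef_rot: [-179.8, 0.1, -173.1]
contact_force: [3.0, -14.2, -5.9]
gripper_width: 0.0142
gripper_force: 15.0
```

```bash
python3 -m pendant '[[[0,-0.1,0,0,0,0,-1],[0,0,0,0,0,0.96,-1],[0,0,0,0,0,0.96,-1],[0,0,0,0,0,0.96,-1],[0,0,0,0,0,0.96,-1],[0,0,0,0,0,0.96,-1],[0,0,0,0,0,0.96,-1],[0,0,0,0,0,0.96,-1]]]'
python3 -m pendant '[[[0,0,0,0,0,0.96,-1],[0,0,0,0,0,0.96,-1],[0,0,0,0,0,0.96,-1],[0,0,0,0,0,0.96,-1],[0,0,0,0,0,0.96,-1],[0,0,0,0,0,0.96,-1],[0,0,0,0,0,0.96,-1],[0,0,0,0,0,0.96,-1]]]'
python3 -m pendant '[[[0,0,0,0,0,0.96,-1],[0,0,0,0,0,0.96,-1],[0,0,0,0,0,0.96,-1],[0,0,0,0,0,0.96,-1],[0,0,0,0,0,0.96,-1],[0,0,0,0,0,0.96,-1],[0,0,0,0,0,0.96,-1],[0,0,0,0,0,0.96,-1]]]'
```

```text
time_s: 8.3
tcp_pos: [0.6049, -0.2684, 0.0751]
eef_rot: [-180.0, 0.1, 159.9]
contact_force: [2.4, -5.7, -1.4]
gripper_width: 0.0137
gripper_force: 15.0
time_s: 9.1
tcp_pos: [0.6051, -0.2683, 0.0751]
eef_rot: [180.0, 0.1, 129.2]
contact_force: [2.5, -5.3, -2.7]
gripper_width: 0.0141
gripper_force: 15.0
time_s: 9.9
tcp_pos: [0.6052, -0.2683, 0.0751]
eef_rot: [179.9, 0.1, 98.4]
contact_force: [2.3, -4.7, -2.7]
gripper_width: 0.0141
gripper_force: 15.0
```

```bash
python3 -m pendant '[[[0,0,0,0,0,0,0.3],[0,0,0,0,0,0,0.3],[0,0,0,0,0,0,0.3],[0,0,0,0,0,0,0.3],[0,0,-0.9,0,0,0,0.3],[0,0,-0.9,0,0,0,0.3],[0,0,-0.9,0,0,0,0.3],[0,0,-0.9,0,0,0,0.3]]]'
python3 -m pendant '[[[0,0,-0.1,0,0,-1,-1],[0,0,-0.1,0,0,-1,-1],[0,0,-0.1,0,0,-1,-1],[0,0,-0.1,0,0,-1,-1],[0,0,-0.1,0,0,-1,-1],[0,0,-0.1,0,0,-1,-1],[0,0,-0.1,0,0,-1,-1],[0,0,-0.1,0,0,-1,-1]]]' >/dev/null
python3 -m pendant '[[[0,0,0,0,0,-1,-1],[0,0,0,0,0,-1,-1],[0,0,0,0,0,-1,-1],[0,0,0,0,0,-1,-1],[0,0,0,0,0,-1,-1],[0,0,0,0,0,-1,-1],[0,0,0,0,0,-1,-1],[0,0,0,0,0,-1,-1]]]' >/dev/null
python3 -m pendant '[[[0,0,0,0,0,-1,-1],[0,0,0,0,0,-1,-1],[0,0,0,0,0,-1,-1],[0,0,0,0,0,-1,-1],[0,0,0,0,0,-1,-1],[0,0,0,0,0,-1,-1],[0,0,0,0,0,-0.13,-1],[0,0,0,0,0,0,-1]]]'
python3 -c "
from h import *
plan(4,250,150)"
```

```text
time_s: 10.7
tcp_pos: [0.6042, -0.2672, 0.1472]
eef_rot: [-180.0, -0.0, 98.6]
contact_force: [-0.8, -0.3, -0.3]
gripper_width: 0.0572
gripper_force: 0.0
time_s: 13.1
tcp_pos: [0.6042, -0.2673, 0.1625]
eef_rot: [180.0, -0.0, -173.0]
contact_force: [-0.1, -0.0, -1.4]
gripper_width: 0.0002
gripper_force: 0.0
shift(before turn) [ 3.69 24.97  0.48] turn [ 0.   -0.    0.03] now fix [  79.  -249.3  159.5] j [ -7.  23.  -8.  -0. -60. -76.]
```

```bash
for i in 1; do python3 -m pendant '[[[0.115,0.78,0.015,0,0,0,-1],[0.115,0.78,0.015,0,0,0,-1],[0.115,0.78,0.015,0,0,0,-1],[0.115,0.78,0.015,0,0,0,-1],[0.115,0.78,0.015,0,0,0,-1],[0.115,0.78,0.015,0,0,0,-1],[0.115,0.78,0.015,0,0,0,-1],[0.115,0.78,0.015,0,0,0,-1]]]'; done >/dev/null
python3 -m pendant '[[[0.115,0.78,0.015,0,0,0,-1],[0.115,0.78,0.015,0,0,0,-1],[0.115,0.78,0.015,0,0,0,-1],[0.115,0.78,0.015,0,0,0,-1],[0.115,0.78,0.015,0,0,0,-1],[0.115,0.78,0.015,0,0,0,-1],[0.115,0.78,0.015,0,0,0,-1],[0.115,0.78,0.015,0,0,0,-1]]]' >/dev/null
python3 -m pendant '[[[0.115,0.78,0.015,0,0,0,-1],[0.115,0.78,0.015,0,0,0,-1],[0.115,0.78,0.015,0,0,0,-1],[0.115,0.78,0.015,0,0,0,-1],[0.115,0.78,0.015,0,0,0,-1],[0.115,0.78,0.015,0,0,0,-1],[0.115,0.78,0.015,0,0,0,-1],[0.115,0.78,0.015,0,0,0,-1]]]' >/dev/null
python3 -m pendant '[[[0.115,0.78,0.015,0,0,0,-1],[0.115,0.78,0.015,0,0,0,-1],[0.115,0.78,0.015,0,0,0,-1],[0.115,0.78,0.015,0,0,0,-1],[0.115,0.78,0.015,0,0,0,-1],[0.115,0.78,0.015,0,0,0,-1],[0.115,0.78,0.015,0,0,0,-1],[0.115,0.78,0.015,0,0,0,-1]]]' >/dev/null
python3 -m pendant '[[[0,0,0.6,0,0,0,-1],[0,0,0.6,0,0,0,-1],[0,0,0.6,0,0,0,-1],[0,0,0.6,0,0,0,-1],[0,0,0.6,0,0,0,-1],[0,0,0.6,0,0,0,-1],[0,0,0.6,0,0,0,-1],[0,0,0.2,0,0,0,-1]]]'
python3 -c "
from h import *
plan(40,250,62)"
```

```text
time_s: 17.1
tcp_pos: [0.4689, 0.2182, 0.0632]
eef_rot: [-179.9, -0.1, -172.9]
contact_force: [-0.2, -0.4, 0.8]
gripper_width: 0.0002
gripper_force: 0.0
shift(before turn) [-1.85  0.05 -0.09] turn [-0.02 -0.03  0.04] now fix [  3.  249.   60.2] j [  47.   18.  -32.   -0.  -40. -130.]
```

```bash
python3 -m pendant '[[[-0.35,0,0,0,0,0,-1],[-0.35,0,0,0,0,0,-1],[-0.25,0,0,0,0,0,-1],[-0.25,0,0,0,0,0,-1],[-0.2,0,0,0,0,0,-1],[-0.2,0,0,0,0,0,-1],[-0.15,0,0,0,0,0,-1],[-0.1,0,0,0,0,0,-1]]]'
python3 - <<'E'
from h import *
plan(40,250,62)
c=cap('scene'); save(c,'s2',(175,165,365,265),4)
c=cap('wrist'); save(c,'w3')
E
```

```text
time_s: 17.9
tcp_pos: [0.5044, 0.223, 0.0648]
eef_rot: [-180.0, -0.2, -173.0]
contact_force: [-18.5, 3.9, 11.6]
gripper_width: 0.0008
gripper_force: 9.5
shift(before turn) [-0.05  0.03 -0.01] turn [-0.01 -0.05  0.03] now fix [ 38.9 249.4  61.8] j [  44.   20.  -28.   -0.  -43. -127.]
```

View pics/w3.png

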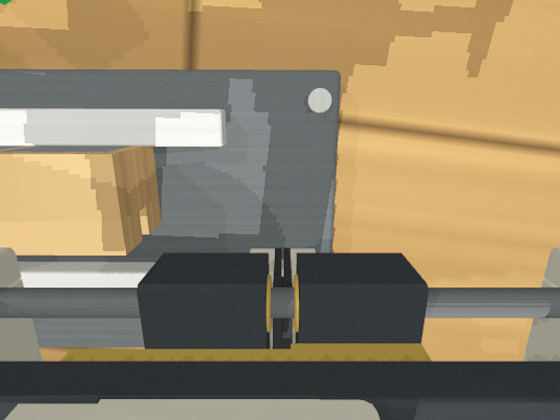

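Jaw is fully open (23.7 mm). Now I back off, rise, and go over the block at y=-50 to test the near-side tilt.

```bash
python3 -m pendant '[[[0.5,0,0,0,0,0,-1],[0.3,0,-0.8,0,0,0,-1],[0.3,0,-0.8,0,0,0,1],[0.3,0,-0.8,0,0,0,1],[0.3,0,-0.8,0,0,0,1],[0.1,0,-0.8,0,0,0,1],[0.1,0,-0.8,0,0,0,1],[0.1,0,-0.2,0,0,0,1]]]' >/dev/null
python3 -m pendant '[[[0,-0.95,0,0,0,0,1],[0,-0.95,0,0,0,0,1],[0,-0.95,0,0,0,0,1],[0,-0.95,0,0,0,0,1],[0,-0.95,0,0,0,0,1],[0,-0.95,0,0,0,0,1],[0,-0.95,0,0,0,0,1],[0,-0.95,0,0,0,0,1]]]' >/dev/null
python3 -m pendant '[[[0,-0.92,0,0,0,0,1],[0,-0.92,0,0,0,0,1],[0,-0.92,0,0,0,0,1],[0,-0.92,0,0,0,0,1],[0,-0.92,0,0,0,0,1],[0,-0.92,0,0,0,0,1],[0,-0.92,0,0,0,0,1],[0,-0.92,0,0,0,0,1]]]' >/dev/null
python3 -c "
from h import *
plan(0,-50,120,45)"
```

```text
shift(before turn) [0.19 0.02 2.12] turn [  0.02 -11.25   0.05] now fix [  1.6 -50.4 161.4] j [ 13.   9. -27.   0. -54. -96.]
```

```bash
python3 -m pendant '[[[0,0,0,0,-1,0,1],[0,0,0,0,-1,0,1],[0,0,0,0,-1,0,1],[0,0,0,0,-1,0,1],[0,0,0,0,-1,0,1],[0,0,0,0,-1,0,1],[0,0,0,0,-1,0,1],[0,0,0,0,-1,0,1]]]'
python3 -c "
from h import *
plan(0,-50,120,45)"
python3 -m pendant '[[[0,0,0,0,-1,0,1],[0,0,0,0,-1,0,1],[0,0,0,0,-1,0,1],[0,0,0,0,-0.25,0,1],[0,0,0,0,0,0,1],[0,0,0,0,0,0,1],[0,0,0,0,0,0,1],[0,0,0,0,0,0,1]]]'
python3 -c "
from h import *
plan(0,-50,120,45)"
```

```text
time_s: 21.2
tcp_pos: [0.5058, -0.0813, 0.1699]
eef_rot: [179.2, 31.9, -173.0]
contact_force: [-123.0, -9.9, -107.1]
gripper_width: 0.0872
gripper_force: 0.0
shift(before turn) [1.51 0.11 1.88] turn [ 0.2  -3.28 -0.01] now fix [  5.2 -52.7 167.4] j [  12.   -5.  -58.   24.   -5. -119.]
time_s: 22.0
tcp_pos: [0.4871, -0.0969, 0.1998]
eef_rot: [177.0, 42.1, -173.2]
contact_force: [0.1, -0.3, -0.5]
gripper_width: 0.0874
gripper_force: 0.0
shift(before turn) [2.06 0.63 3.41] turn [ 0.73 -0.72 -0.04] now fix [-14.8 -65.9 197.6] j [  11.  -11.  -58.    7.   -0. -100.]
```

The near-side tilt runs into the joint 3 and joint 5 limits at about 30°. I'll back out gently and fit the arm's kinematics before the next tilt.

```bash
cat > log.py <<'E'
from h import *; import json
s=r.get_state(); R=Ro.from_euler('xyz',s['eef_rot'],degrees=True)
open('kin.jsonl','a').write(json.dumps(dict(j=s['joints'].tolist(),p=s['tcp_pos'].tolist(),q=R.as_quat().tolist()))+'\n')
E
python3 log.py
for k in 1; do python3 -m pendant '[[[0,0,0,0,0.5,0,1],[0,0,0,0,0.5,0,1],[0,0,0,0,0.5,0,1],[0,0,0,0,0.5,0,1],[0,0,0,0,0.5,0,1],[0,0,0,0,0.5,0,1],[0,0,0,0,0.5,0,1],[0,0,0,0,0.5,0,1]]]'; python3 log.py; done
python3 -m pendant '[[[0,0,0,0,0.5,0,1],[0,0,0,0,0.5,0,1],[0,0,0,0,0.5,0,1],[0,0,0,0,0.5,0,1],[0,0,0,0,0.5,0,1],[0,0,0,0,0.5,0,1],[0,0,0,0,0.5,0,1],[0,0,0,0,0.5,0,1]]]'; python3 log.py
python3 -c "
from h import *
plan(0,-50,120,0)"
```

```text
time_s: 22.8
tcp_pos: [0.487, -0.0971, 0.2]
eef_rot: [177.5, 26.1, -172.3]
contact_force: [-0.2, -0.5, 0.1]
gripper_width: 0.0876
gripper_force: 0.0
time_s: 23.6
tcp_pos: [0.4871, -0.0972, 0.1998]
eef_rot: [177.7, 10.1, -171.6]
contact_force: [0.7, -0.2, -0.7]
gripper_width: 0.0879
gripper_force: 0.0
shift(before turn) [-0.18  0.64  3.96] turn [0.59 2.51 0.42] now fix [-16.3 -66.2 196.9] j [ 10.   1. -31.  -3. -48. -90.]
```

```bash
python3 -m pendant '[[[0,0.06,0,0.074,0.314,0.053,1],[0,0.06,0,0.074,0.314,0.053,1],[0,0.06,0,0.074,0.314,0.053,1],[0,0.06,0,0.074,0.314,0.053,1],[-0.02,0.06,0,0.074,0.314,0.053,1],[-0.02,0.06,0,0.074,0.314,0.053,1],[-0.02,0.06,0,0.074,0.314,0.053,1],[-0.02,0.06,0,0.074,0.314,0.053,1]]]' >/dev/null; python3 log.py
python3 -m pendant '[[[-0.1,0,0,0,0.6,0,1],[-0.1,0,0,0,0.6,0,1],[-0.1,0,0,0,0.6,0,1],[-0.1,0,0,0,0.6,0,1],[-0.1,0,0,0,0.6,0,1],[-0.1,0,0,0,0.6,0,1],[-0.1,0,0,0,0.6,0,1],[-0.1,0,0,0,0.6,0,1]]]'; python3 log.py
python3 - <<'E'
from h import *; import json
from scipy.optimize import least_squares
D=[json.loads(l) for l in open('kin.jsonl')]
D.append(dict(j=[-59.181,20.546,.682,0,-70.136,-16.507],p=[.1667,-.6536,.2485],q=Ro.from_euler('xyz',[180,0,-165.69],degrees=True).as_quat().tolist()))
D.append(dict(j=[19.1,1.3,-13.2,0,-75.6,-102.1],p=[.4997,-.0302,.3286],q=Ro.from_euler('xyz',[180,0,-173.08],degrees=True).as_quat().tolist()))
D=[d for d in D]
# model: Rz(j1) [0,oy?,h] Ry(j2) L1 up, Ry(-j3) forearm (L2 fwd, L2z), Rx(s4 j4), Ry(s5 j5), tool
def fk(p,j,s):
    h,L1,f,fz,L3,oy,ox,tx=p; j=np.radians(j)
    R1=Ro.from_euler('z',j[0]); R2=R1*Ro.from_euler('y',j[1]); R3=R2*Ro.from_euler('y',-j[2]); R4=R3*Ro.from_euler('x',s*j[3]); R5=R4*Ro.from_euler('y',-j[4])
    return R1.apply([ox,oy,h])+R2.apply([0,0,L1])+R3.apply([f,0,fz])+R5.apply([L3,0,tx]), R5.apply([1,0,0])
def res(p,s): 
    o=[]
    for d in D:
        a,z=fk(p,d['j'],s); R=Ro.from_quat(d['q']); o+=[*(a-d['p']),*(.3*(z-R.apply([0,0,1])))]
    return np.array(o)
for s in(1,-1):
    q=least_squares(res,[.3,.35,.35,0,.25,-.19,0,0],args=(s,)); print(s,q.x.round(4),np.abs(q.fun).max().round(4))
E
```

```text
time_s: 25.2
tcp_pos: [0.5031, -0.0853, 0.1983]
eef_rot: [180.0, -19.2, -173.1]
contact_force: [0.3, -0.1, 0.3]
gripper_width: 0.0877
gripper_force: 0.0
1 [ 0.1964  0.6065  0.4534  0.0048  0.3698 -0.1829 -0.002   0.0072] 0.0205
-1 [ 0.2004  0.6159  0.4541 -0.0011  0.3773 -0.1918  0.0034  0.0022] 0.0098
```

```bash
cat > ik.py <<'E'
from h import *
from scipy.optimize import least_squares
P=[.2004,.6159,.4541,-.0011,.3773,-.1918,.0034,.0022]
def fk(j):
    h,L1,f,fz,L3,oy,ox,tx=P; j=np.radians(j)
    R1=Ro.from_euler('z',j[0]); R2=R1*Ro.from_euler('y',j[1]); R3=R2*Ro.from_euler('y',-j[2]); R4=R3*Ro.from_euler('x',-j[3]); R5=R4*Ro.from_euler('y',-j[4])
    return R1.apply([ox,oy,h])+R2.apply([0,0,L1])+R3.apply([f,0,fz])+R5.apply([L3,0,tx]), R5.apply([1,0,0])
def ik(x,y,z,tilt,j0):
    t=np.radians(tilt); a=RF.apply([np.sin(t),0,-np.cos(t)]); g=O+RF.apply(np.array([x,y,z])/1000)-.003*a
    q=least_squares(lambda j:np.r_[fk(j)[0]-g,.5*(fk(j)[1]-a)],j0,x_scale=10); return q.x,np.abs(q.fun).max()
E
python3 - <<'E'
from ik import *
for y in(-150,-50,50,150):
  for z in (46,100,):
    j=np.array([13,20,-25,0,-45.]); out=[]
    for t in list(range(0,46,5)):
        j,e=ik(0,y,z,t,j); out.append((t,*j.round(0)[1:].astype(int),round(e*1000)))
    print(y,z,[o for o in out if o[0] in(15,20,25,30,35)])
  j=np.array([13,20,-25,0,-45.])
  for t in range(0,-61,-5): j,e=ik(0,y,46,t,j)
  print(' far60',j.round(0),e)
E
```

```text
-150 46 [(15, np.int64(15), np.int64(-42), np.int64(-6), np.int64(-18), 0), (20, np.int64(15), np.int64(-46), np.int64(-14), np.int64(-10), 0), (25, np.int64(14), np.int64(-49), np.int64(-63), np.int64(-4), 0), (30, np.int64(15), np.int64(-53), np.int64(-150), np.int64(-8), 0), (35, np.int64(16), np.int64(-57), np.int64(-163), np.int64(-18), 0)]
-150 100 [(15, np.int64(10), np.int64(-38), np.int64(-4), np.int64(-27), 0), (20, np.int64(9), np.int64(-42), np.int64(-7), np.int64(-20), 0), (25, np.int64(8), np.int64(-46), np.int64(-16), np.int64(-12), 0), (30, np.int64(7), np.int64(-50), np.int64(-53), np.int64(-5), 0), (35, np.int64(8), np.int64(-53), np.int64(-138), np.int64(-8), 0)]
 far60 [   4.   55.   10.    3. -106.] 2.5944035431102463e-07
-50 46 [(15, np.int64(12), np.int64(-47), np.int64(7), np.int64(-16), 0), (20, np.int64(11), np.int64(-51), np.int64(20), np.int64(-9), 0), (25, np.int64(11), np.int64(-55), np.int64(98), np.int64(-4), 0), (30, np.int64(11), np.int64(-60), np.int64(153), np.int64(-11), 0), (35, np.int64(13), np.int64(-64), np.int64(162), np.int64(-22), 0)]
-50 1
[... 1177 characters left out ...]
 np.int64(27), np.int64(-20), 0), (20, np.int64(9), np.int64(-54), np.int64(49), np.int64(-17), 0), (25, np.int64(9), np.int64(-58), np.int64(75), np.int64(-18), 0), (30, np.int64(9), np.int64(-63), np.int64(96), np.int64(-23), 0), (35, np.int64(11), np.int64(-68), np.int64(109), np.int64(-30), 0)]
150 100 [(15, np.int64(4), np.int64(-45), np.int64(19), np.int64(-30), 0), (20, np.int64(2), np.int64(-50), np.int64(31), np.int64(-26), 0), (25, np.int64(1), np.int64(-54), np.int64(47), np.int64(-24), 0), (30, np.int64(0), np.int64(-59), np.int64(64), np.int64(-25), 0), (35, np.int64(-1), np.int64(-64), np.int64(79), np.int64(-29), 0)]
 far60 [  25.   53.    5.  -16. -101.] 4.925612209910613e-07
```

Arm model is good to about 1 cm. Usable tilt is roughly +15° on the near side and -55° on the far side, about 70° in total. A block released with 20° left to go will tip flat by itself. I'll check the blocks from here before picking.

```bash
cat >> h.py <<'E'
def blocks(c,name=None):
    K=c['camera_matrix'];E=wristE(c) if 'hand_eye' in c else c['extrinsics']; f=c['frame']
    hsv=cv2.cvtColor(f,cv2.COLOR_BGR2HSV).astype(int)
    # keep only pixels whose z=65 point lies in the fixture strip
    v,u=np.mgrid[:f.shape[0],:f.shape[1]]; F=RF.inv().apply(cast(K,E,np.c_[u.ravel(),v.ravel()],.065)-O).reshape(*u.shape,3)*1000
    m=((hsv[...,0]>8)&(hsv[...,0]<25)&(hsv[...,1]>80)&(hsv[...,2]>200)&(abs(F[...,0])<50)&(abs(F[...,1])<230)).astype(np.uint8)*255
    for k in cv2.findContours(m,0,2)[0]:
        if cv2.contourArea(k)>300:
            P=RF.inv().apply(cast(K,E,k[:,0],.065)-O)[:,:2]*1000; q=cv2.minAreaRect(P.astype(np.float32)); print('blk',np.round(q[0],1),np.round(q[1],1),round(q[2],1))
E
python3 - <<'E'
from h import *
c=cap('wrist'); save(c,'w4'); blocks(c); plan(-1,-50,110,15)
E
```

```text
blk [-13.5 150.7] [57.4 16.4] 90.0
blk [-0.7 48.6] [57.6 42.1] 90.0
blk [ -0.3 -49.3] [57.1 42.9] 90.0
blk [  -0.3 -149.3] [57.3 42.9] 90.0
shift(before turn) [-1.27  0.33  4.03] turn [-0.  -8.6 -0. ] now fix [  0.  -56.5 194.6] j [ 11.  19. -11.  -1. -80. -94.]
```

View pics/w4.png

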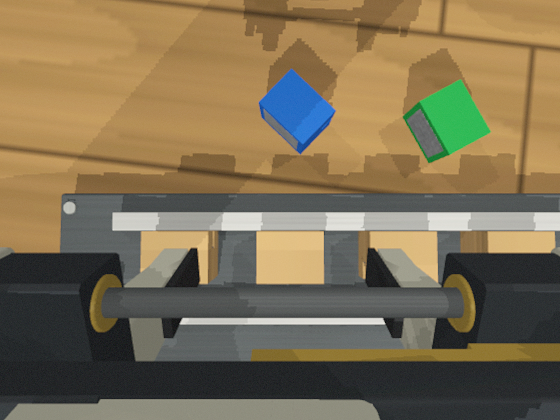

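All four blocks are where expected: the target sits at (290,258) between the open fingers, its neighbours are at (180,250), (405,255) and (520,255), and the blue and green decoys are off the fixture. Rotating to +15°.

```bash
python3 -m pendant '[[[0,0,0,0,-0.6,0,0.75],[0,0,0,0,-0.6,0,0.75],[0,0,0,0,-0.6,0,0.75],[0,0,0,0,-0.6,0,0.75],[0,0,0,0,-0.6,0,0.75],[0,0,0,0,-0.6,0,0.75],[0,0,0,0,-0.6,0,0.75],[0,0,0,0,-0.6,0,0.75]]]' >/dev/null
python3 -m pendant '[[[0,0,0,0,-0.6,0,0.75],[0,0,0,0,-0.6,0,0.75],[0,0,0,0,-0.6,0,0.75],[0,0,0,0,-0.6,0,0.75],[0,0,0,0,-0.6,0,0.75],[0,0,0,0,-0.6,0,0.75],[0,0,0,0,-0.2,0,0.75],[0,0,0,0,0,0,0.75]]]'
python3 -c "
from h import *
plan(-1,-49,96,15)
plan(-1,-49,46,15)"
```

```text
time_s: 26.85
tcp_pos: [0.5024, -0.0855, 0.1986]
eef_rot: [180.0, 15.3, -173.1]
contact_force: [-0.4, 0.7, -1.0]
gripper_width: 0.0767
gripper_force: 0.0
shift(before turn) [1.39 0.37 4.79] turn [ 0.01  0.08 -0.01] now fix [  0.6 -56.6 195.7] j [ 14.  -1. -36.   3. -40. -99.]
shift(before turn) [2.05 0.37 7.2 ] turn [ 0.01  0.08 -0.01] now fix [  0.6 -56.6 195.7] j [ 14.  -1. -36.   3. -40. -99.]
```

```bash
python3 -m pendant '[[[0.174,0.046,0.6,0,0,0,0.75],[0.174,0.046,0.6,0,0,0,0.75],[0.174,0.046,0.6,0,0,0,0.75],[0.174,0.046,0.6,0,0,0,0.75],[0.174,0.046,0.6,0,0,0,0.75],[0.174,0.046,0.6,0,0,0,0.75],[0.174,0.046,0.6,0,0,0,0.75],[0.174,0.046,0.6,0,0,0,0.75]]]' >/dev/null
python3 -m pendant '[[[0.083,0,0.3,0,0,0,0.75],[0.083,0,0.3,0,0,0,0.75],[0.083,0,0.3,0,0,0,0.75],[0.083,0,0.3,0,0,0,0.75],[0.083,0,0.3,0,0,0,0.75],[0.083,0,0.3,0,0,0,0.75],[0.083,0,0.3,0,0,0,0.75],[0.083,0,0.3,0,0,0,0.75]]]'
python3 -c "
from h import *
plan(-1,-49,46,15)"
```

```text
time_s: 28.45
tcp_pos: [0.5004, -0.0782, 0.0482]
eef_rot: [180.0, 15.3, -173.1]
contact_force: [-1.2, -0.6, -0.5]
gripper_width: 0.0768
gripper_force: 0.0
shift(before turn) [ 0.01  0.   -0.04] turn [ 0.01  0.09 -0.01] now fix [ -0.5 -49.1  45.3] j [  15.   12.  -50.    9.  -13. -106.]
```

```bash
python3 -m pendant '[[[0,0,0,0,0,0,-1],[0,0,0,0,0,0,-1],[0,0,0,0,0,0,-1],[0,0,0,0,0,0,-1],[0,0,0,0,0,0,-1],[-0.11,0,-0.4,0,0,0,-1],[-0.11,0,-0.4,0,0,0,-1],[-0.11,0,-0.4,0,0,0,-1]]]' 30
python3 -m pendant '[[[0,0,0,0,0.6,0,-1],[0,0,0,0,0.7,0,-1],[0,0,0,0,0.7,0,-1],[0,0,0,0,0.7,0,-1],[0,0,0,0,0.7,0,-1],[0,0,0,0,0.7,0,-1],[0,0,0,0,0.7,0,-1],[0,0,0,0,0.7,0,-1]]]'
python3 -m pendant '[[[0,0,0,0,0.7,0,-1],[0,0,0,0,0.7,0,-1],[0,0,0,0,0.7,0,-1],[0,0,0,0,0.7,0,-1],[0,0,0,0,0.7,0,-1],[0,0,0,0,0.7,0,-1],[0,0,0,0,0.7,0,-1],[0,0,0,0,0.7,0,-1]]]'
python3 -m pendant '[[[0,0,0,0,0.7,0,-1],[0,0,0,0,0.7,0,-1],[0,0,0,0,0.7,0,-1],[0,0,0,0,0.7,0,-1],[0,0,0,0,0.7,0,-1],[0,0,0,0,0.7,0,-1],[0,0,0,0,0.7,0,-1],[0,0,0,0,0.7,0,-1]]]'
python3 - <<'E'
from h import *
plan(-1,-49,46,-55)
c=cap('scene'); save(c,'s3',(175,145,365,265),4)
E
```

```text
time_s: 29.25
tcp_pos: [0.5002, -0.0783, 0.0741]
eef_rot: [180.0, 15.3, -173.1]
contact_force: [0.2, 0.1, -1.2]
gripper_width: 0.058
gripper_force: 30.0
time_s: 30.05
tcp_pos: [0.5004, -0.0781, 0.0742]
eef_rot: [179.9, -6.7, -173.1]
contact_force: [0.0, -0.4, -0.7]
gripper_width: 0.058
gripper_force: 30.0
time_s: 30.85
tcp_pos: [0.5005, -0.0781, 0.0741]
eef_rot: [179.9, -29.1, -173.1]
contact_force: [0.9, -0.1, -1.5]
gripper_width: 0.0578
gripper_force: 30.0
time_s: 31.65
tcp_pos: [0.5006, -0.0781, 0.0739]
eef_rot: [179.9, -51.5, -173.0]
contact_force: [0.2, 0.9, -1.3]
gripper_width: 0.0581
gripper_force: 30.0
shift(before turn) [-1.11 -0.    0.71] turn [0.02 0.86 0.01] now fix [ -3.5 -49.   72.1] j [ 11.  45.   2.  -3. -98. -93.]
```

View pics/s3.png

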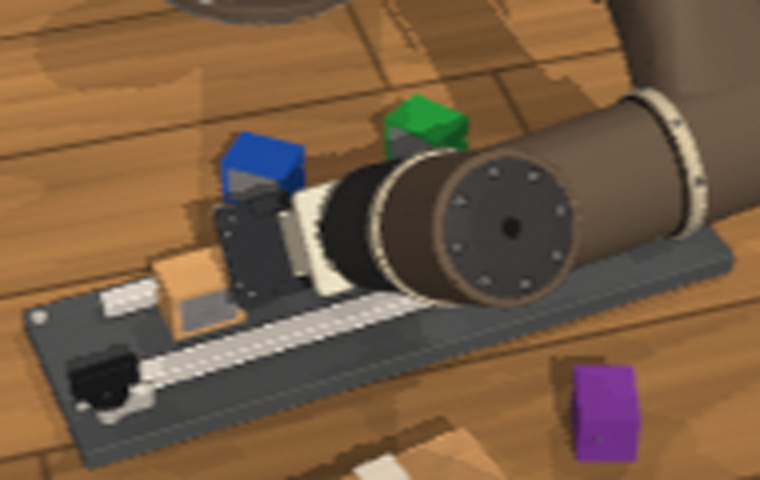

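```bash
python3 -m pendant '[[[0,0,0,0,0.4,0,-1],[0,0,0,0,0.46,0,-1],[0,0,0,0,0,0,-1],[0,0,0,0,0,0,-1],[0,0,0,0,0,0,-1],[0,0,0,0,0,0,-1],[0,0,0,0,0,0,-1],[0,0,0,0,0,0,-1]]]' 
python3 -c "
from h import *
plan(4,-49,51,-55)"
```

```text
time_s: 32.5
tcp_pos: [0.5004, -0.0782, 0.0738]
eef_rot: [179.9, -54.9, -173.1]
contact_force: [-0.1, -0.2, -1.1]
gripper_width: 0.0578
gripper_force: 30.0
shift(before turn) [-1.08  0.01  0.29] turn [0.01 0.03 0.01] now fix [ -3.8 -49.1  72.1] j [  11.   47.    3.   -3. -101.  -93.]
```

```bash
python3 -m pendant '[[[-0.135,0,0.036,0,0,0,-1],[-0.135,0,0.036,0,0,0,-1],[-0.135,0,0.036,0,0,0,-1],[-0.135,0,0.036,0,0,0,-1],[-0.135,0,0.036,0,0,0,-1],[-0.135,0,0.036,0,0,0,-1],[-0.135,0,0.036,0,0,0,-1],[-0.135,0,0.036,0,0,0,-1]]]' 
python3 -m pendant '[[[0,0,0,0,0,0,0.6],[0,0,0,0,0,0,0.6],[0,0,0,0,0,0,0.6],[0,0,0,0,0,0,0.6],[0,0,0,0,0,0,0.6],[0,0,-0.5,0,0,0,0.6],[0,0,-0.7,0,0,0,0.6],[0,0,-0.7,0,0,0,0.6]]]' 
python3 -m pendant '[[[0.3,0,-0.7,0,0,0,0.6],[0.3,0,-0.7,0,0,0,0.6],[0.5,0,-0.7,0,-0.3,0,0.6],[0.5,0,-0.7,0,-0.6,0,0.6],[0.5,0,-0.7,0,-0.6,0,0.6],[0.5,0,-0.7,0,-0.6,0,0.6],[0.5,0,-0.7,0,-0.6,0,0.6],[0.5,0,-0.7,0,-0.6,0,0.6]]]' 
python3 - <<'E'
from h import *
plan(0,50,100,-52)
c=cap('wrist'); save(c,'w5'); blocks(c)
E
```

```text
time_s: 33.3
tcp_pos: [0.508, -0.0774, 0.0526]
eef_rot: [179.9, -55.0, -173.1]
contact_force: [-0.5, 3.1, 12.0]
gripper_width: 0.0581
gripper_force: 30.0
time_s: 34.1
tcp_pos: [0.5398, -0.0736, 0.0752]
eef_rot: [180.0, -54.9, -173.1]
contact_force: [0.2, 0.8, -0.2]
gripper_width: 0.0701
gripper_force: 0.0
time_s: 34.9
tcp_pos: [0.5806, -0.0687, 0.202]
eef_rot: [180.0, -41.5, -173.1]
contact_force: [0.4, -0.8, 0.1]
gripper_width: 0.0701
gripper_force: 0.0
shift(before turn) [-0.43  4.96  6.31] turn [0.01 2.63 0.  ] now fix [ 77.5 -49.3 199.7] j [  11.   39.   14.   -3. -107.  -94.]
blk [ 27.9 -48.6] [27.7 57.5] 0.0
blk [ -1.8 -48.6] [20.1 57.5] 0.0
blk [  0.6 150.5] [43.9 57.9] 0.0
blk [ 6.2 48.5] [54.9 57.9] 0.0
blk [   0.6 -149.5] [45.7 57.6] 0.2
```

View pics/w5.png

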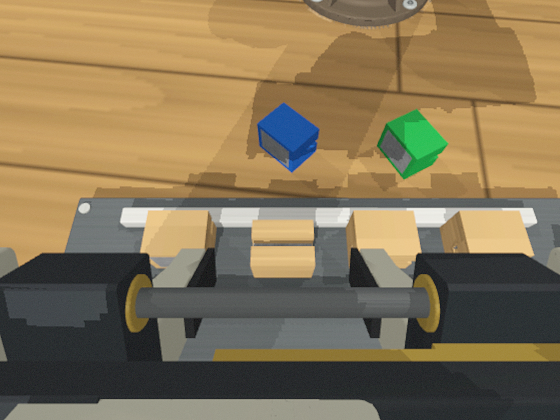

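The rolled block at (283,245) is flat, slot up and along the jaws. Next is the y≈49 block, whose slot faces the sliding jaw: far-side pick, near-side place.

```bash
python3 -m pendant '[[[0,0.62,0,0,0.33,0,0.75],[0,0.62,0,0,0.33,0,0.75],[0,0.62,0,0,0.33,0,0.75],[0,0.62,0,0,0.33,0,0.75],[0,0.62,0,0,0.33,0,0.75],[0,0.62,0,0,0.33,0,0.75],[0,0.62,0,0,0.33,0,0.75],[0,0.62,0,0,0.33,0,0.75]]]' >/dev/null
python3 -c "
from h import *
plan(65.5,48.6,94,-52)
plan(2.5,48.6,45,-52)"
```

```text
shift(before turn) [-3.78 -0.13  3.62] turn [ 0.01 -0.1   0.01] now fix [ 76.7  51.1 198.1] j [  17.   44.   20.   -9. -118. -101.]
shift(before turn) [-3.8  -0.13  7.61] turn [ 0.01 -0.1   0.01] now fix [ 76.7  51.1 198.1] j [  17.   44.   20.   -9. -118. -101.]
```

```bash
python3 -m pendant '[[[-0.475,-0.016,0.45,0,0,0,0.75],[-0.475,-0.016,0.45,0,0,0,0.75],[-0.475,-0.016,0.45,0,0,0,0.75],[-0.475,-0.016,0.45,0,0,0,0.75],[-0.475,-0.016,0.45,0,0,0,0.75],[-0.475,-0.016,0.45,0,0,0,0.75],[-0.475,-0.016,0.45,0,0,0,0.75],[-0.475,-0.016,0.45,0,0,0,0.75]]]'
python3 -m pendant '[[[0,0,0.5,0,0,0,0.75],[0,0,0.5,0,0,0,0.75],[0,0,0.5,0,0,0,0.75],[0,0,0.5,0,0,0,0.75],[0,0,0.5,0,0,0,0.75],[0,0,0.5,0,0,0,0.75],[0,0,0.5,0,0,0,0.75],[0,0,0.4,0,0,0,0.75]]]'
python3 -c "
from h import *
plan(2.5,48.6,45,-52)"
```

```text
time_s: 36.55
tcp_pos: [0.5581, 0.026, 0.0949]
eef_rot: [179.9, -52.3, -173.1]
contact_force: [0.5, -0.3, -0.4]
gripper_width: 0.0765
gripper_force: 0.0
time_s: 37.35
tcp_pos: [0.4962, 0.0186, 0.0478]
eef_rot: [179.9, -52.3, -173.1]
contact_force: [0.4, 0.1, -0.4]
gripper_width: 0.077
gripper_force: 0.0
shift(before turn) [0.   0.05 0.08] turn [ 0.01 -0.07  0.  ] now fix [ 3.8 47.5 46. ] j [ 18.  47.   3.  -9. -98. -98.]
```

```bash
python3 -m pendant '[[[0,0,0,0,0,0,-1],[0,0,0,0,0,0,-1],[0,0,0,0,0,0,-1],[0,0,0,0,0,0,-1],[0,0,0,0,0,0,-1],[0.4,0,-0.31,0,0,0,-1],[0.4,0,-0.31,0,0,0,-1],[0.4,0,-0.31,0,0,0,-1]]]' 30
python3 -m pendant '[[[0,0,0,0,-0.7,0,-1],[0,0,0,0,-0.7,0,-1],[0,0,0,0,-0.7,0,-1],[0,0,0,0,-0.7,0,-1],[0,0,0,0,-0.7,0,-1],[0,0,0,0,-0.7,0,-1],[0,0,0,0,-0.7,0,-1],[0,0,0,0,-0.7,0,-1]]]'
python3 -m pendant '[[[0,0,0,0,-0.7,0,-1],[0,0,0,0,-0.7,0,-1],[0,0,0,0,-0.7,0,-1],[0,0,0,0,-0.7,0,-1],[0,0,0,0,-0.7,0,-1],[0,0,0,0,-0.7,0,-1],[0,0,0,0,-0.7,0,-1],[0,0,0,0,-0.7,0,-1]]]'
python3 -m pendant '[[[0,0,0,0,-0.7,0,-1],[0,0,0,0,-0.7,0,-1],[0,0,0,0,-0.7,0,-1],[0,0,0,0,-0.7,0,-1],[0,0,0,0,-0.7,0,-1],[0,0,0,0,-0.7,0,-1],[0,0,0,0,-0.7,0,-1],[0,0,0,0,-0.7,0,-1]]]'
python3 -c "
from h import *
plan(2.5,40,52,15)"
```

```text
time_s: 38.15
tcp_pos: [0.4968, 0.0186, 0.0799]
eef_rot: [179.9, -52.3, -173.1]
contact_force: [0.8, -0.5, -0.2]
gripper_width: 0.0579
gripper_force: 30.0
time_s: 38.95
tcp_pos: [0.4967, 0.0186, 0.0797]
eef_rot: [179.9, -29.7, -173.1]
contact_force: [-0.6, -0.0, -0.5]
gripper_width: 0.0577
gripper_force: 30.0
time_s: 39.75
tcp_pos: [0.4965, 0.0185, 0.0796]
eef_rot: [179.9, -7.3, -173.1]
contact_force: [-0.9, 0.0, -0.9]
gripper_width: 0.058
gripper_force: 30.0
time_s: 40.55
tcp_pos: [0.4969, 0.019, 0.0797]
eef_rot: [179.9, 15.1, -173.1]
contact_force: [-0.4, -1.3, 0.2]
gripper_width: 0.0579
gripper_force: 30.0
shift(before turn) [ 0.57 -0.39  1.13] turn [ 0.02  0.02 -0.01] now fix [ 7.6 47.8 76.8] j [  28.    7.  -53.   19.  -16. -128.]
```

```bash
python3 -c "
from h import *
plan(13.5,40,55.5,15)"
```

```text
shift(before turn) [-0.01 -0.39  1.1 ] turn [ 0.02  0.02 -0.01] now fix [ 7.6 47.8 76.8] j [  28.    7.  -53.   19.  -16. -128.]
```

```bash
python3 -m pendant '[[[0,-0.049,0.1375,0,0,0,-1],[0,-0.049,0.1375,0,0,0,-1],[0,-0.049,0.1375,0,0,0,-1],[0,-0.049,0.1375,0,0,0,-1],[0,-0.049,0.1375,0,0,0,-1],[0,-0.049,0.1375,0,0,0,-1],[0,-0.049,0.1375,0,0,0,-1],[0,-0.049,0.1375,0,0,0,-1]]]'
python3 -m pendant '[[[0,0,0,0,0,0,0.6],[0,0,0,0,0,0,0.6],[0,0,0,0,0,0,0.6],[0,0,0,0,0,0,0.6],[0,0,0,0,0,0,0.6],[0,0,-0.5,0,0,0,0.6],[0,0,-0.7,0,0,0,0.6],[0,0,-0.7,0,0,0,0.6]]]'
python3 -m pendant '[[[0,0,-0.7,0,0.1,0,0.6],[0,0,-0.7,0,0.53,0,0.6],[0,0,-0.7,0,0.53,0,0.6],[0,0,-0.7,0,0.53,0,0.6],[0,0.5,-0.2,0,0.53,0,0.6],[0,0.8,0,0,0.53,0,0.75],[0,0.8,0,0,0.53,0,0.75],[0,0.8,0,0,0.53,0,0.75]]]' >/dev/null
python3 - <<'E'
from h import *
plan(0,150.5,120,0); plan(0,150.5,48,0)
c=cap('wrist'); save(c,'w6'); blocks(c)
E
```

```text
time_s: 41.35
tcp_pos: [0.5038, 0.0116, 0.0573]
eef_rot: [180.0, 14.9, -173.1]
contact_force: [-22.1, 5.4, 36.9]
gripper_width: 0.0575
gripper_force: 30.0
time_s: 42.15
tcp_pos: [0.4935, 0.0105, 0.0943]
eef_rot: [180.0, 14.9, -173.1]
contact_force: [0.0, -0.0, 0.6]
gripper_width: 0.0703
gripper_force: 0.0
shift(before turn) [-0.53  2.61  1.49] turn [ 0.01 -0.09 -0.01] now fix [-10.5  98.3 149.8] j [  32.    7.  -31.   -0.  -52. -114.]
shift(before turn) [-0.55  2.61  5.09] turn [ 0.01 -0.09 -0.01] now fix [-10.5  98.3 149.8] j [  32.    7.  -31.   -0.  -52. -114.]
blk [16.3 56.9] [24.1 16.9] 89.9
blk [ -3.5 -48.3] [57.6 17.7] 89.9
blk [-10.3  40.2] [57.9 17.4] 89.9
blk [ -0.5 150.6] [44.1 57.6] 0.1
```

View pics/w6.png

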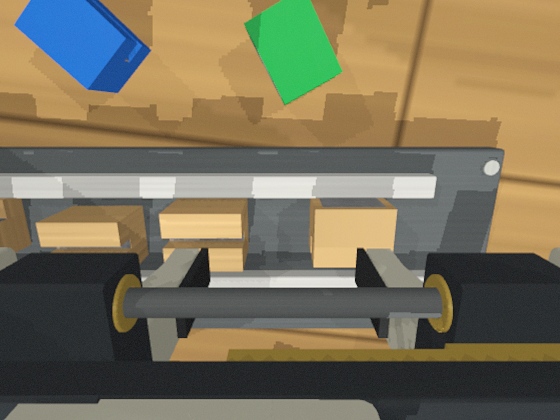

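The y≈40 block shows its slot at (205,240), flat and straight, and the last +y block is at (353,235). I'll slide that one to y≈130 first, so the gripper body clears the grip post.

```bash
python3 -m pendant '[[[-0.07,0.33,0.18,0,-0.01,0,0.75],[-0.07,0.33,0.18,0,-0.01,0,0.75],[-0.07,0.33,0.18,0,-0.01,0,0.75],[-0.07,0.33,0.18,0,-0.01,0,0.75],[-0.07,0.33,0.18,0,-0.01,0,0.75],[-0.07,0.33,0.18,0,-0.01,0,0.75],[-0.07,0.33,0.18,0,-0.01,0,0.75],[-0.07,0.33,0.18,0,-0.01,0,0.75]]]' >/dev/null
python3 -m pendant '[[[0,0,0.45,0,0,0,0.75],[0,0,0.45,0,0,0,0.75],[0,0,0.45,0,0,0,0.75],[0,0,0.45,0,0,0,0.75],[0,0,0.45,0,0,0,0.75],[0,0,0.45,0,0,0,0.75],[0,0,0.45,0,0,0,0.75],[0,0,0.45,0,0,0,0.75]]]'
python3 -c "
from h import *
plan(0,150.5,48,0)"
python3 -m pendant '[[[0,0,0,0,0,0,-1],[0,0,0,0,0,0,-1],[0,0,0,0,0,0,-1],[0,0,0,0,0,0,-1],[0,0,0,0,0,0,-1],[0,0,-0.1,0,0,0,-1],[0,-0.25,0,0,0,0,-1],[0,-0.25,0,0,0,0,-1]]]' 30
python3 -m pendant '[[[0,-0.25,0,0,0,0,-1],[0,-0.25,0,0,0,0,-1],[0,0,0.1,0,0,0,-1],[0,0,0,0,0,0,0.55],[0,0,0,0,0,0,0.55],[0,0,0,0,0,0,0.55],[0,0,0,0,0,0,0.55],[0,0,-0.4,0,0,0,0.55]]]'
python3 -c "
from h import *
plan(60,130.5,92,-52)"
```

```text
time_s: 44.6
tcp_pos: [0.4785, 0.1202, 0.051]
eef_rot: [180.0, 0.0, -173.1]
contact_force: [-0.8, -0.7, 0.0]
gripper_width: 0.0765
gripper_force: 0.0
shift(before turn) [0.04 0.   0.  ] turn [ 0.01  0.   -0.01] now fix [  0.9 150.5  48. ] j [  37.   17.  -36.   -0.  -37. -120.]
time_s: 45.4
tcp_pos: [0.48, 0.1102, 0.054]
eef_rot: [179.9, 0.1, -173.1]
contact_force: [0.2, 1.8, -0.4]
gripper_width: 0.0577
gripper_force: 30.0
time_s: 46.2
tcp_pos: [0.4802, 0.1, 0.0592]
eef_rot: [-180.0, -0.1, -173.1]
contact_force: [0.8, -0.4, 0.0]
gripper_width: 0.0681
gripper_force: 0.0
shift(before turn) [-3.11  0.02 -1.74] turn [-0.000e+00  1.297e+01 -1.000e-02] now fix [  0.  130.2  56.2] j [  35.   16.  -36.   -0.  -39. -118.]
```

```bash
python3 -m pendant '[[[0,0,-0.7,0,0,0,0.55],[0,0,-0.7,0,0,0,0.55],[0,0,-0.7,0,0,0,0.55],[0,0,-0.7,0,0,0,0.55],[-0.8,0,-0.2,0,0,0,0.55],[-0.8,0,0,0,0,0,0.55],[-0.8,0,0,0,0,0,0.55],[-0.7,0,0,0,0,0,0.55]]]' >/dev/null
python3 -m pendant '[[[0,0,0,0,0.81,0,0.55],[0,0,0,0,0.81,0,0.55],[0,0,0,0,0.81,0,0.55],[0,0,0,0,0.81,0,0.55],[0,0,0,0,0.81,0,0.55],[0,0,0,0,0.81,0,0.55],[0,0,0,0,0.81,0,0.55],[0,0,0,0,0.81,0,0.55]]]' >/dev/null
python3 -m pendant '[[[0,0,0,0,0.81,0,0.55],[0,0,0,0,0.81,0,0.55],[0,0,0,0,0.81,0,0.55],[0,0,0,0,0.81,0,0.55],[0,0,0,0,0.81,0,0.55],[0,0,0,0,0.81,0,0.55],[0,0,0,0,0.81,0,0.55],[0,0,0,0,0.81,0,0.55]]]'
python3 - <<'E'
from h import *
c=cap('wrist'); save(c,'w7'); blocks(c)
plan(65,130.5,94,-52);plan(3,130.5,45,-52)
E
```

```text
time_s: 48.6
tcp_pos: [0.5426, 0.1078, 0.1204]
eef_rot: [179.9, -51.9, -173.0]
contact_force: [-0.4, -0.1, 0.6]
gripper_width: 0.0684
gripper_force: 0.0
blk [ 36.8 129.6] [ 6.1 48. ] 0.0
blk [ -1.2 -45.3] [21.5 56.9] 0.1
blk [ 7.3 34.7] [46.4 51.3] 89.6
shift(before turn) [-1.06  0.02  0.5 ] turn [ 0.01 -0.08 -0.  ] now fix [ 60.  130.2 116.9] j [  23.   47.   16.  -13. -110. -104.]
shift(before turn) [-1.1   0.01  4.45] turn [ 0.01 -0.08 -0.  ] now fix [ 60.  130.2 116.9] j [  23.   47.   16.  -13. -110. -104.]
```

```bash
python3 -m pendant '[[[-0.137,0,0.062,0,0,0,0.55],[-0.137,0,0.062,0,0,0,0.55],[-0.137,0,0.062,0,0,0,0.55],[-0.137,0,0.062,0,0,0,0.55],[-0.137,0,0.062,0,0,0,0.55],[-0.137,0,0.062,0,0,0,0.55],[-0.137,0,0.062,0,0,0,0.55],[-0.137,0,0.062,0,0,0,0.55]]]' >/dev/null
python3 -m pendant '[[[0,0,0.5,0,0,0,0.55],[0,0,0.5,0,0,0,0.55],[0,0,0.5,0,0,0,0.55],[0,0,0.5,0,0,0,0.55],[0,0,0.5,0,0,0,0.55],[0,0,0.5,0,0,0,0.55],[0,0,0.5,0,0,0,0.55],[0,0,0.45,0,0,0,0.55]]]'
python3 -c "
from h import *
plan(3,130.5,45,-52)"
```

```text
time_s: 50.25
tcp_pos: [0.4858, 0.1009, 0.0471]
eef_rot: [179.9, -51.8, -173.1]
contact_force: [0.3, -0.2, -0.5]
gripper_width: 0.0681
gripper_force: 0.0
shift(before turn) [-0.    0.    0.02] turn [0.01 0.04 0.  ] now fix [  3.4 130.5  45.3] j [  24.   47.    5.  -13.  -98. -103.]
```

```bash
python3 -m pendant '[[[0,0,0,0,0,0,-1],[0,0,0,0,0,0,-1],[0,0,0,0,0,0,-1],[0,0,0,0,0,0,-1],[0,0,0,0,0,0,-1],[0.4,0,-0.31,0,0,0,-1],[0.4,0,-0.31,0,0,0,-1],[0.4,0,-0.31,0,0,0,-1]]]' 30
python3 -m pendant '[[[0,0.05,0,0,-0.7,0,-1],[0,0.05,0,0,-0.7,0,-1],[0,0.05,0,0,-0.7,0,-1],[0,0.05,0,0,-0.7,0,-1],[0,0.05,0,0,-0.7,0,-1],[0,0.05,0,0,-0.7,0,-1],[0,0.05,0,0,-0.7,0,-1],[0,0.05,0,0,-0.7,0,-1]]]'
python3 -m pendant '[[[0,0,0,0,-0.7,0,-1],[0,0,0,0,-0.7,0,-1],[0,0,0,0,-0.7,0,-1],[0,0,0,0,-0.7,0,-1],[0,0,0,0,-0.7,0,-1],[0,0,0,0,-0.7,0,-1],[0,0,0,0,-0.7,0,-1],[0,0,0,0,-0.7,0,-1]]]'
python3 -m pendant '[[[0,0,0,0,-0.7,0,-1],[0,0,0,0,-0.7,0,-1],[0,0,0,0,-0.7,0,-1],[0,0,0,0,-0.7,0,-1],[0,0,0,0,-0.7,0,-1],[0,0,0,0,-0.7,0,-1],[0,0,0,0,-0.7,0,-1],[0,0,0,0,-0.7,0,-1]]]'
python3 -c "
from h import *
plan(13.5,138,57.5,15)"
```

```text
time_s: 51.05
tcp_pos: [0.4864, 0.1009, 0.0793]
eef_rot: [179.9, -51.8, -173.0]
contact_force: [-0.6, 0.8, -0.9]
gripper_width: 0.0577
gripper_force: 30.0
time_s: 51.85
tcp_pos: [0.4854, 0.1089, 0.0792]
eef_rot: [179.9, -29.3, -173.1]
contact_force: [-0.5, 0.1, -0.5]
gripper_width: 0.0581
gripper_force: 30.0
time_s: 52.65
tcp_pos: [0.4853, 0.109, 0.0792]
eef_rot: [179.9, -6.9, -173.1]
contact_force: [0.0, 0.9, -0.9]
gripper_width: 0.058
gripper_force: 30.0
time_s: 53.45
tcp_pos: [0.4863, 0.1092, 0.0796]
eef_rot: [179.9, 15.4, -173.1]
contact_force: [3.4, -2.9, 1.9]
gripper_width: 0.058
gripper_force: 30.0
shift(before turn) [-0.01 -0.03  1.  ] turn [ 0.01  0.09 -0.01] now fix [  8.  138.6  76.7] j [  38.    7.  -57.   32.  -15. -151.]
```

```bash
python3 -m pendant '[[[0,0,0,0,0.34,0,-1],[0,0,0,0,0.34,0,-1],[0,0,0,0,0.34,0,-1],[0,0,0,0,0.34,0,-1],[0,0,0,0,0,0,-1],[0,0,0,0,0,0,-1],[0,0,0,0,0,0,-1],[0,0,0,0,0,0,-1]]]'
python3 -c "
from h import *
plan(17,137,56.5,10)"
```

```text
time_s: 54.25
tcp_pos: [0.4859, 0.1076, 0.0784]
eef_rot: [-179.9, 9.8, -173.2]
contact_force: [0.1, -0.2, -0.9]
gripper_width: 0.0576
gripper_force: 30.0
shift(before turn) [-0.32 -0.    1.02] turn [-0.02 -0.06 -0.02] now fix [  7.2 137.1  75.5] j [  39.   10.  -46.   12.  -26. -132.]
```

```bash
python3 -m pendant '[[[-0.04,0,0.128,0,0,0,-1],[-0.04,0,0.128,0,0,0,-1],[-0.04,0,0.128,0,0,0,-1],[-0.04,0,0.128,0,0,0,-1],[-0.04,0,0.128,0,0,0,-1],[-0.04,0,0.128,0,0,0,-1],[-0.04,0,0.128,0,0,0,-1],[-0.04,0,0.128,0,0,0,-1]]]'
python3 -m pendant '[[[0,0,0,0,0,0,0.6],[0,0,0,0,0,0,0.6],[0,0,0,0,0,0,0.6],[0,0,0,0,0,0,0.6],[0,0,0,0,0,0,0.6],[0,0,-0.5,0,0,0,0.6],[0,0,-0.7,0,0,0,0.6],[0,0,-0.7,0,0,0,0.6]]]'
python3 -m pendant '[[[0,0,-0.8,0,0.33,0,0.6],[0,0,-0.8,0,0.33,0,0.6],[0,0,-0.8,0,0.33,0,0.6],[0,0,-0.8,0,0.33,0,0.6],[0,0,-0.4,0,0.33,0,0.6],[0,-0.9,0,0,0.33,0,0.75],[0,-0.9,0,0,0.33,0,0.75],[0,-0.9,0,0,0.33,0,0.75]]]'
python3 - <<'E'
from h import *
plan(-1,-149.5,150,0)
c=cap('wrist'); save(c,'w8'); blocks(c)
E
```

```text
time_s: 55.05
tcp_pos: [0.4962, 0.1091, 0.0591]
eef_rot: [-179.9, 9.7, -173.2]
contact_force: [0.3, -0.1, -1.7]
gripper_width: 0.058
gripper_force: 30.0
time_s: 55.85
tcp_pos: [0.4894, 0.1083, 0.097]
eef_rot: [-179.9, 9.7, -173.1]
contact_force: [-0.7, -0.1, -0.4]
gripper_width: 0.0703
gripper_force: 0.0
time_s: 56.65
tcp_pos: [0.4869, 0.0534, 0.1684]
eef_rot: [-180.0, -0.8, -173.1]
contact_force: [0.5, -0.1, -0.7]
gripper_width: 0.0763
gripper_force: 0.0
shift(before turn) [  0.09 -11.63   0.78] turn [-0.01 -0.21 -0.01] now fix [  1.1  83.1 165.4] j [  29.    8.  -28.   -0.  -55. -112.]
blk [ 22.3 -48.3] [57.4 17.6] 90.0
blk [16.1 40. ] [57.4 18.2] 90.0
blk [ 14.5 137.7] [57.9 18.1] 90.0
blk [ -3.7 -48.2] [57.6 18.2] 90.0
blk [-10.   40.2] [57.8 17.9] 90.0
blk [-11.9 137.7] [57.9 17.1] 90.0
blk [  -0.6 -128.2] [14.9 43.2] 89.1
```

View pics/w8.png

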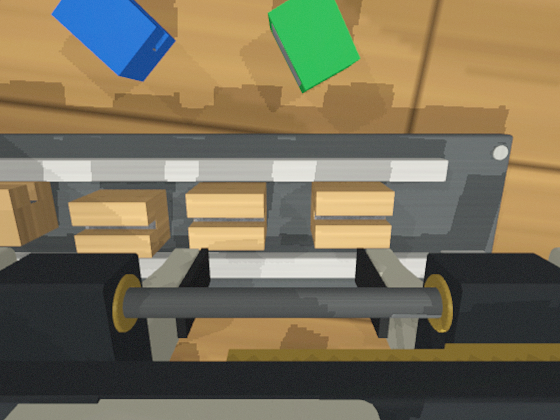

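Three blocks are now flat with slots up ((118,225), (228,218), (352,218)). The last one, at y≈-150, has its slot facing the fixed jaw, so it gets a near-side pick.

```bash
python3 -m pendant '[[[0,-0.727,0,0,0,0,0.75],[0,-0.727,0,0,0,0,0.75],[0,-0.727,0,0,0,0,0.75],[0,-0.727,0,0,0,0,0.75],[0,-0.727,0,0,0,0,0.75],[0,-0.727,0,0,0,0,0.75],[0,-0.727,0,0,0,0,0.75],[0,-0.727,0,0,0,0,0.75]]]' >/dev/null
python3 -m pendant '[[[0,-0.727,0,0,-0.55,0,0.75],[0,-0.727,0,0,-0.55,0,0.75],[0,-0.727,0,0,-0.55,0,0.75],[0,-0.727,0,0,-0.55,0,0.75],[0,-0.727,0,0,-0.55,0,0.75],[0,-0.727,0,0,-0.55,0,0.75],[0,-0.727,0,0,-0.55,0,0.75],[0,-0.727,0,0,-0.55,0,0.75]]]'
python3 - <<'E'
from h import *
c=cap('wrist'); save(c,'w9'); blocks(c)
plan(-2.5,-149.5,99,17);plan(-2.5,-149.5,49,17)
E
```

```text
time_s: 58.3
tcp_pos: [0.5141, -0.1782, 0.1686]
eef_rot: [-179.9, 16.9, -173.1]
contact_force: [1.0, 0.3, -0.1]
gripper_width: 0.0767
gripper_force: 0.0
blk [ 22.5 -48.9] [58.1 17.2] 90.0
blk [15.9 35.9] [50.6 17.6] 90.0
blk [ -3.5 -49. ] [58.  17.7] 90.0
blk [-10.2  29.9] [38.6 17.9] 90.0
blk [  -0.6 -149.7] [57.7 44.8] 90.0
shift(before turn) [1.11 0.08 3.13] turn [-0.03 -0.   -0.01] now fix [   0.5 -151.   165.4] j [  0.   5. -33.  -3. -36. -81.]
shift(before turn) [1.84 0.08 5.52] turn [-0.03 -0.   -0.01] now fix [   0.5 -151.   165.4] j [  0.   5. -33.  -3. -36. -81.]
```

```bash
python3 -m pendant '[[[0.139,0.008,0.39,0,0,0,0.75],[0.139,0.008,0.39,0,0,0,0.75],[0.139,0.008,0.39,0,0,0,0.75],[0.139,0.008,0.39,0,0,0,0.75],[0.139,0.008,0.39,0,0,0,0.75],[0.139,0.008,0.39,0,0,0,0.75],[0.139,0.008,0.39,0,0,0,0.75],[0.139,0.008,0.39,0,0,0,0.75]]]' >/dev/null
python3 -m pendant '[[[0.091,0,0.3,0,0,0,0.75],[0.091,0,0.3,0,0,0,0.75],[0.091,0,0.3,0,0,0,0.75],[0.091,0,0.3,0,0,0,0.75],[0.091,0,0.3,0,0,0,0.75],[0.091,0,0.3,0,0,0,0.75],[0.091,0,0.3,0,0,0,0.75],[0.091,0,0.3,0,0,0,0.75]]]'
python3 -c "
from h import *
plan(-2.5,-149.5,49,17)"
python3 -m pendant '[[[0,0,0,0,0,0,-1],[0,0,0,0,0,0,-1],[0,0,0,0,0,0,-1],[0,0,0,0,0,0,-1],[0,0,0,0,0,0,-1],[-0.12,0,-0.4,0,0,0,-1],[-0.12,0,-0.4,0,0,0,-1],[-0.12,0,-0.4,0,0,0,-1]]]' 30
python3 -m pendant '[[[0,0,0,0,0.5,0,-1],[0,0,0,0,0.6,0,-1],[0,0.1,0,0,0.6,0,-1],[0,0.1,0,0,0.6,0,-1],[0,0.1,0,0,0.6,0,-1],[0,0.1,0,0,0.6,0,-1],[0,0,0,0,0.6,0,-1],[0,0,0,0,0.6,0,-1]]]'
python3 -m pendant '[[[0,0,0,0,0.6,0,-1],[0,0,0,0,0.6,0,-1],[0,0,0,0,0.6,0,-1],[0,0,0,0,0.6,0,-1],[0,0,0,0,0.6,0,-1],[0,0,0,0,0.6,0,-1],[0,0,0,0,0.6,0,-1],[0,0,0,0,0.6,0,-1]]]'
python3 -c "
from h import *
plan(4,-142,51,-40)"
```

```text
time_s: 59.95
tcp_pos: [0.5112, -0.1765, 0.0516]
eef_rot: [-179.9, 16.8, -173.1]
contact_force: [-0.6, -0.6, 0.3]
gripper_width: 0.0768
gripper_force: 0.0
shift(before turn) [ 0.04 -0.08 -0.03] turn [-0.02 -0.05 -0.01] now fix [  -1.6 -148.    48.7] j [  0.  15. -40.  -6. -19. -78.]
time_s: 60.75
tcp_pos: [0.5109, -0.1764, 0.078]
eef_rot: [-179.9, 16.8, -173.1]
contact_force: [-0.6, -0.2, -0.5]
gripper_width: 0.0578
gripper_force: 30.0
time_s: 61.55
tcp_pos: [0.5101, -0.1685, 0.0781]
eef_rot: [-179.9, -2.1, -173.2]
contact_force: [0.8, 0.7, -0.3]
gripper_width: 0.0582
gripper_force: 30.0
time_s: 62.35
tcp_pos: [0.5102, -0.1686, 0.078]
eef_rot: [-179.9, -21.3, -173.2]
contact_force: [-0.5, -0.7, -1.0]
gripper_width: 0.058
gripper_force: 30.0
shift(before turn) [-0.84 -0.1   1.  ] turn [-0.01  4.68 -0.03] now fix [  -3.6 -140.    75.3] j [  4.  29. -15.   1. -68. -87.]
```

```bash
python3 -m pendant '[[[0,0,0,0,0.6,0,-1],[0,0,0,0,0.6,0,-1],[0,0,0,0,0.6,0,-1],[0,0,0,0,0.6,0,-1],[0,0,0,0,0.6,0,-1],[0,0,0,0,0.6,0,-1],[0,0,0,0,0.6,0,-1],[0,0,0,0,0.48,0,-1]]]'
python3 -c "
from h import *
plan(2.2,-140,56.3,-40)"
```

```text
time_s: 63.15
tcp_pos: [0.5103, -0.1685, 0.0778]
eef_rot: [-179.9, -40.0, -173.2]
contact_force: [-0.2, -0.3, -0.0]
gripper_width: 0.0576
gripper_force: 30.0
shift(before turn) [-0.86 -0.    0.53] turn [-0.   -0.   -0.03] now fix [  -4.3 -140.    75.5] j [  4.  40.  -4.   2. -87. -88.]
```

```bash
python3 -m pendant '[[[-0.108,0,0.066,0,0,0,-1],[-0.108,0,0.066,0,0,0,-1],[-0.108,0,0.066,0,0,0,-1],[-0.108,0,0.066,0,0,0,-1],[-0.108,0,0.066,0,0,0,-1],[-0.108,0,0.066,0,0,0,-1],[-0.108,0,0.066,0,0,0,-1],[-0.108,0,0.066,0,0,0,-1]]]'
python3 -m pendant '[[[0,0,0,0,0,0,0.6],[0,0,0,0,0,0,0.6],[0,0,0,0,0,0,0.6],[0,0,0,0,0,0,0.6],[0,0,0,0,0,0,0.6],[0,0,-0.5,0,0,0,0.6],[0,0,-0.7,0,0,0,0.6],[0,0,-0.7,0,0,0,0.6]]]' 
python3 -m pendant '[[[0.3,0,-0.7,0,0,0,0.6],[0.3,0,-0.7,0,0,0,0.6],[0.5,0,-0.7,0,-0.3,0,0.6],[0.5,0,-0.7,0,-0.6,0,0.6],[0.5,0,-0.7,0,-0.6,0,0.6],[0.5,0,-0.7,0,-0.6,0,0.6],[0.5,0,-0.7,0,-0.6,0,0.6],[0.5,0,-0.7,0,-0.6,0,0.6]]]' 
python3 - <<'E'
from h import *
plan(80,250,150,0)
c=cap('wrist'); save(c,'w10'); blocks(c)
E
```

```text
time_s: 63.95
tcp_pos: [0.5163, -0.1679, 0.0588]
eef_rot: [-179.9, -40.0, -173.2]
contact_force: [-0.2, 4.9, 16.7]
gripper_width: 0.0577
gripper_force: 30.0
time_s: 64.75
tcp_pos: [0.5415, -0.1648, 0.088]
eef_rot: [-179.9, -39.9, -173.2]
contact_force: [1.1, -0.1, -1.2]
gripper_width: 0.0701
gripper_force: 0.0
time_s: 65.55
tcp_pos: [0.5482, -0.1638, 0.2213]
eef_rot: [-179.9, -26.5, -173.2]
contact_force: [0.0, 0.7, 0.1]
gripper_width: 0.07
gripper_force: 0.0
shift(before turn) [-3.47 19.5   2.06] turn [-0.01 -6.63 -0.02] now fix [  34.5 -139.9  218.6] j [  4.  27.   2.   1. -91. -87.]
blk [  28.2 -139.3] [56.9 17.4] 89.9
blk [10.4 39.9] [57.7  5.6] 89.9
blk [   2.2 -139.3] [57.5 17.9] 89.9
blk [ -3.3 -48.7] [57.9 18. ] 89.9
blk [-9.9 39.8] [58.1 18.1] 89.9
```

View pics/w10.png

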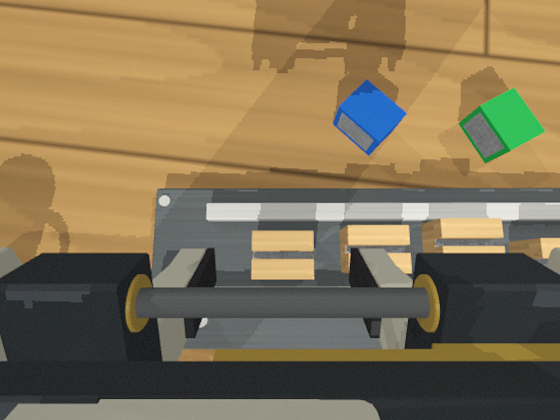

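All four blocks are slot-up; the last is at (283,255). Now I move to the outer side of the jaw grip to push the jaw shut.

```bash
python3 -m pendant '[[[0,0.5,0,0,-0.83,0,-1],[0,0.5,0,0,-0.83,0,-1],[0,0.8,0,0,-0.83,0,-1],[0,0.8,0,0,-0.83,0,-1],[0,0.8,0,0,-0.83,0,-1],[0,0.8,0,0,-0.83,0,-1],[0,0.8,0,0,-0.83,0,-1],[0,0.8,0,0,-0.83,0,-1]]]' >/dev/null
python3 -m pendant '[[[0,0.85,0,0,0,0,-1],[0,0.85,0,0,0,0,-1],[0,0.85,0,0,0,0,-1],[0,0.85,0,0,0,0,-1],[0,0.85,0,0,0,0,-1],[0,0.85,0,0,0,0,-1],[0,0.85,0,0,0,0,-1],[0,0.85,0,0,0,0,-1]]]' >/dev/null
python3 -m pendant '[[[-0.3,0.85,0,0,0,0,-1],[-0.3,0.85,0,0,0,0,-1],[-0.3,0.85,0,0,0,0,-1],[-0.3,0.85,0,0,0,0,-1],[-0.3,0.85,0,0,0,0,-1],[-0.3,0.85,0,0,0,0,-1],[-0.3,0.85,0,0,0,0,-1],[-0.3,0.85,0,0,0,0,-1]]]'
python3 -c "
from h import *
plan(86,250,120,0);plan(86,250,62,0)"
```

```text
time_s: 68.0
tcp_pos: [0.5502, 0.2287, 0.2186]
eef_rot: [-179.9, -0.2, -173.2]
contact_force: [0.0, 0.1, -0.2]
gripper_width: 0.0005
gripper_force: 0.0
shift(before turn) [-0.06  0.03  4.78] turn [-0.02 -0.04 -0.02] now fix [ 85.  249.6 215.6] j [  41.   14.  -12.   -0.  -64. -124.]
shift(before turn) [-0.07  0.03  7.68] turn [-0.02 -0.04 -0.02] now fix [ 85.  249.6 215.6] j [  41.   14.  -12.   -0.  -64. -124.]
```

```bash
python3 -m pendant '[[[0,0,0.96,0,0,0,-1],[0,0,0.96,0,0,0,-1],[0,0,0.96,0,0,0,-1],[0,0,0.96,0,0,0,-1],[0,0,0.96,0,0,0,-1],[0,0,0.96,0,0,0,-1],[0,0,0.96,0,0,0,-1],[0,0,0.96,0,0,0,-1]]]'
python3 -c "
from h import *
plan(50,250,62,0)"
```

```text
time_s: 68.8
tcp_pos: [0.5497, 0.2278, 0.0642]
eef_rot: [-179.9, -0.2, -173.2]
contact_force: [0.4, 0.6, 0.2]
gripper_width: 0.0007
gripper_force: 0.0
shift(before turn) [ 1.72  0.06 -0.03] turn [-0.02 -0.04 -0.02] now fix [ 84.4 248.7  61.2] j [  41.   23.  -22.   -0.  -45. -124.]
```

```bash
python3 -m pendant '[[[0.25,0,0,0,0,0,-1],[0.25,0,0,0,0,0,-1],[0.2,0,0,0,0,0,-1],[0.2,0,0,0,0,0,-1],[0.15,0,0,0,0,0,-1],[0.15,0,0,0,0,0,-1],[0.15,0,0,0,0,0,-1],[0.15,0,0,0,0,0,-1]]]'
python3 -m pendant '[[[0.1,0,0,0,0,0,-1],[0.05,0,0,0,0,0,-1],[0.05,0,0,0,0,0,-1],[0,0,0,0,0,0,-1],[0,0,0,0,0,0,-1],[0,0,0,0,0,0,-1],[0,0,0,0,0,0,-1],[0,0,0,0,0,0,-1]]]'
python3 -c "
from h import *
plan(50,250,62,0)"
```

```text
time_s: 69.6
tcp_pos: [0.5214, 0.2244, 0.0668]
eef_rot: [179.9, 0.1, -173.1]
contact_force: [5.1, 1.3, -1.7]
gripper_width: 0.0005
gripper_force: 2.3
time_s: 70.4
tcp_pos: [0.5182, 0.2241, 0.0667]
eef_rot: [180.0, 0.1, -173.1]
contact_force: [12.9, -1.0, -2.5]
gripper_width: 0.0002
gripper_force: 5.5
shift(before turn) [0.14 0.06 0.08] turn [ 0.01  0.03 -0.  ] now fix [ 52.7 248.8  63.7] j [  43.   21.  -26.    0.  -43. -126.]
```

```bash
python3 -m pendant '[[[0.05,0,0,0,0,0,-1],[0,0,0,0,0,0,-1],[0,0,0,0,0,0,-1],[0.05,0,0,0,0,0,-1],[0,0,0,0,0,0,-1],[0,0,0,0,0,0,-1],[0,0,0,0,0,0,-1],[0,0,0,0,0,0,-1]]]'
python3 - <<'E'
from h import *
plan(50,250,62,0)
c=cap('top'); save(c,'t2',(205,190,385,280),4); print(c['state']['contact_force'])
E
```

```text
time_s: 71.2
tcp_pos: [0.5181, 0.2241, 0.0668]
eef_rot: [179.9, 0.3, -173.1]
contact_force: [21.8, -3.3, -8.9]
gripper_width: 0.0007
gripper_force: 10.3
shift(before turn) [0.13 0.06 0.09] turn [ 0.02  0.07 -0.  ] now fix [ 52.6 248.9  63.8] j [  43.   21.  -26.    0.  -43. -127.]
[21.82539923 -3.31900909 -8.85195569]
```

View pics/t2.png

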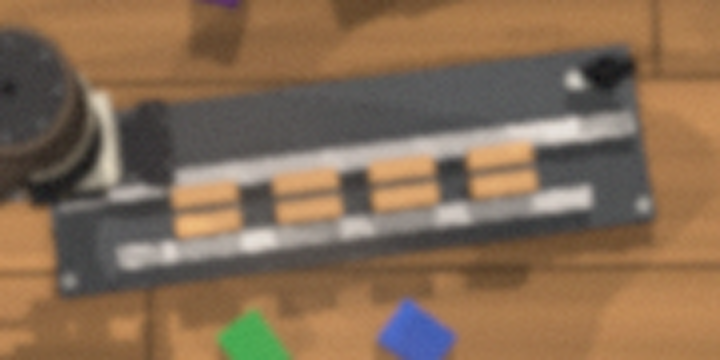

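```bash
python3 -m pendant '[[[-0.4,0,0,0,0,0,-1],[-0.4,0,-0.2,0,0,0,-1],[0,0,-1,0,0,0,-1],[0,0,-1,0,0,0,-1],[0,0,-1,0,0,0,-1],[0,0,-1,0,0,0,-1],[0,0,-1,0,0,0,-1],[0,0,-1,0,0,0,-1]]]' >/dev/null
python3 -m pendant '[[[0,-1,-0.8,0,0,0,-1],[0,-1,-0.8,0,0,0,-1],[0,-1,-0.8,0,0,0,-1],[0,-1,-0.8,0,0,0,-1],[0,-1,-0.8,0,0,0,-1],[0,-1,-0.8,0,0,0,-1],[0,-1,-0.8,0,0,0,-1],[0,-1,0,0,0,0,-1]]]'
python3 - <<'E'
from h import *
c=cap('wrist'); save(c,'w11'); blocks(c)
K=c['camera_matrix'];E=wristE(c); f=c['frame']
g=cv2.cvtColor(f,cv2.COLOR_BGR2GRAY)
for y in(-90,-2,5,88,92,180,190,200):
    xs=np.arange(-50,60,.5); uv=proj(K,E,O+RF.apply(np.c_[xs,np.full(len(xs),y),np.full(len(xs),34)]/1000))
    v=cv2.remap(g,uv[None,:,0].astype(np.float32),uv[None,:,1].astype(np.float32),1,borderValue=0)[0].astype(int)
    d=np.diff(cv2.GaussianBlur(v.astype(np.float32)[None],(5,1),1)[0]); print(y,[(xs[i],int(d[i])) for i in range(1,len(d)-1) if abs(d[i])>8 and abs(d[i])>=abs(d[i-1]) and abs(d[i])>abs(d[i+1])])
plan(79,-250,150,0,88)
E
```

```text
time_s: 72.85
tcp_pos: [0.5497, 0.0654, 0.3042]
eef_rot: [-180.0, 0.0, -173.1]
contact_force: [-0.3, 0.2, 0.2]
gripper_width: 0.0006
gripper_force: 0.0
blk [ 13.2 -48.4] [58.2 17.3] 90.0
blk [  13.1 -138.9] [57.8 17.3] 90.0
blk [13.1 40.1] [57.8 18.5] 89.1
blk [ 12.2 132.5] [58.7 19.5] 90.0
blk [-13.2 132.9] [57.9 16.6] 90.0
blk [-13.3  40.1] [17.7 58.2] 1.1
blk [-13.4 -48.4] [58.2 16.6] 90.0
blk [ -13.4 -139. ] [57.8 16.6] 90.0
-90 [(np.float64(-40.5), 38), (np.float64(-23.5), -8), (np.float64(-3.0), -22), (np.float64(5.0), 20), (np.float64(42.0), -23)]
-2 [(np.float64(-40.5), 33), (np.float64(-22.5), -30), (np.float64(22.0), 20), (np.float64(42.0), -25)]
5 [(np.float64(-40.5), 34), (np.float64(-23.0), -13), (np.float64(-3.0), -18), (np.float64(5.0), 13), (np.float64(42.0), -25)]
88 [(np.float64(-40.5), 34), (np.float64(-22.0), -31), (np.float64(22.5), 20), (np.float64(42.0), -24)]
92 [(np.float64(-40.5), 35), (np.float64(-22.0), -32), (np.float64(22.0), 23), (np.float64(42.0), -24)]
180 [(np.float64(-40.5), 35), (np.float64(-22.0), -32), (np.float64(22.0), 22), (np.float64(42.0), -22)]
190 [(np.float64(-40.5), 36), (np.float64(-22.0), -32), (np.float64(22.0), 24), (np.float64(42.0), -24)]
200 [(np.float64(-40.5), 35), (np.float64(-22.0), -32), (np.float64(22.0), 22), (np.float64(42.0), -24)]
shift(before turn) [ -0.78 -16.77   7.51] turn [-3.000e-02 -1.000e-02  2.198e+01] now fix [ 64.1  85.6 300. ] j [  27.    7.  -10.    0.  -73. -110.]
```

View pics/w11.png

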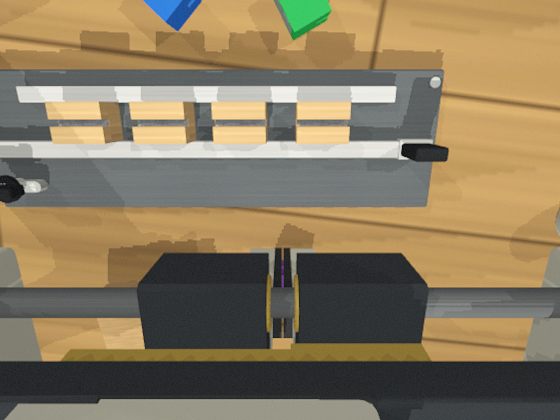

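The jaw is fully shut (inner face about 22.2 mm), and all four slots are up at (77,122), (160,122), (240,122) and (322,122). Now the knob.

```bash
python3 -m pendant '[[[-0.032,-0.7,0.31,0,0,0,0],[-0.032,-0.7,0.31,0,0,0,0],[-0.032,-0.7,0.31,0,0,0,0],[-0.032,-0.7,0.31,0,0,0,0],[-0.032,-0.7,0.31,0,0,0,0],[-0.032,-0.7,0.31,0,0,0,0],[-0.032,-0.7,0.31,0,0,0,0],[-0.032,-0.7,0.31,0,0,0,0]]]' >/dev/null
python3 -m pendant '[[[-0.032,-0.7,0.31,0,0,0,0],[-0.032,-0.7,0.31,0,0,0,0],[-0.032,-0.7,0.31,0,0,0,0],[-0.032,-0.7,0.31,0,0,0,0],[-0.032,-0.7,0.31,0,0,0,0],[-0.032,-0.7,0.31,0,0,0,0],[-0.032,-0.7,0.31,0,0,0,0],[-0.032,-0.7,0.31,0,0,0,0]]]' >/dev/null
python3 -m pendant '[[[-0.032,-0.7,0.31,0,0,0,0],[-0.032,-0.7,0.31,0,0,0,0],[-0.032,-0.7,0.31,0,0,0,0],[-0.032,-0.7,0.31,0,0,0,0],[-0.032,-0.7,0.31,0,0,0,0],[-0.032,-0.7,0.31,0,0,0,0],[-0.032,-0.7,0.31,0,0,0,0],[-0.032,-0.7,0.31,0,0,0,0]]]' >/dev/null
python3 -m pendant '[[[0,0,0,0,0,0.92,0],[0,0,0,0,0,0.92,0],[0,0,0,0,0,0.92,0],[0,0,0,0,0,0.92,0],[0,0,0,0,0,0.92,0],[0,0,0,0,0,0.92,0],[0,0,0,0,0,0.92,0],[0,0,0,0,0,0.92,0]]]' >/dev/null
python3 -m pendant '[[[0,0,0,0,0,0.92,0],[0,0,0,0,0,0.92,0],[0,0,0,0,0,0.92,0],[0,0,0,0,0,0.92,0],[0,0,0,0,0,0.92,0],[0,0,0,0,0,0.92,0],[0,0,0,0,0,0.92,0],[0,0,0,0,0,0.92,0]]]' >/dev/null
python3 -m pendant '[[[0,0,0,0,0,0.92,0],[0,0,0,0,0,0.92,0],[0,0,0,0,0,0.92,0],[0,0,0,0,0,0.92,0],[0,0,0,0,0,0.92,0],[0,0,0,0,0,0.92,0],[0,0,0,0,0,0.92,0],[0,0,0,0,0,0.92,0]]]'
python3 -c "
from h import *
plan(79,-250,69,0,88.5)"
```

```text
time_s: 77.7
tcp_pos: [0.6043, -0.2665, 0.1526]
eef_rot: [-179.8, 0.1, 98.4]
contact_force: [0.0, 0.1, -0.2]
gripper_width: 0.0433
gripper_force: 0.0
shift(before turn) [-0.07  0.    4.03] turn [-0.04  0.01 -0.01] now fix [  79.1 -248.5  149.6] j [  -7.   23.   -8.    0.  -59. -165.]
```

```bash
python3 -m pendant '[[[-0.01,0,0.49,0,0,0,0],[-0.01,0,0.49,0,0,0,0],[-0.01,0,0.49,0,0,0,0],[-0.01,0,0.49,0,0,0,0],[-0.01,0,0.49,0,0,0,0],[-0.01,0,0.49,0,0,0,0],[-0.01,0,0.49,0,0,0,0],[-0.01,0,0.49,0,0,0,0]]]' >/dev/null
python3 -m pendant '[[[0,0,0,0,0,0,-1],[0,0,0,0,0,0,-1],[0,0,0,0,0,0,-1],[0,0,0,0,0,0,-1],[0,0,0,0,0,0,-1],[0,0,0,0,0,0,-1],[0,0,0,0,0,0,-1],[0,0,0,0,0,0,-1]]]' 15
python3 -m pendant '[[[0,0,0,0,0,-0.92,-1],[0,0,0,0,0,-0.92,-1],[0,0,0,0,0,-0.92,-1],[0,0,0,0,0,-0.92,-1],[0,0,0,0,0,-0.92,-1],[0,0,0,0,0,-0.92,-1],[0,0,0,0,0,-0.92,-1],[0,0,0,0,0,-0.92,-1]]]'
python3 -m pendant '[[[0,0,0,0,0,-0.92,-1],[0,0,0,0,0,-0.92,-1],[0,0,0,0,0,-0.92,-1],[0,0,0,0,0,-0.92,-1],[0,0,0,0,0,-0.92,-1],[0,0,0,0,0,-0.92,-1],[0,0,0,0,0,-0.92,-1],[0,0,0,0,0,-0.92,-1]]]'
python3 -m pendant '[[[0,0,0,0,0,-0.92,-1],[0,0,0,0,0,-0.92,-1],[0,0,0,0,0,-0.92,-1],[0,0,0,0,0,-0.92,-1],[0,0,0,0,0,-0.92,-1],[0,0,0,0,0,-0.92,-1],[0,0,0,0,0,-0.92,-1],[0,0,0,0,0,-0.92,-1]]]'
python3 -m pendant '[[[0,0,0,0,0,-0.3,-1],[0,0,0,0,0,-0.2,-1],[0,0,0,0,0,0,-1],[0,0,0,0,0,0,-1],[0,0,0,0,0,0,-1],[0,0,0,0,0,0,-1],[0,0,0,0,0,0,-1],[0,0,0,0,0,0,-1]]]'
python3 -c "
from h import *
plan(79,-250,69,0,0);print(r.get_state()['moment'])"
```

```text
time_s: 79.3
tcp_pos: [0.605, -0.2676, 0.075]
eef_rot: [-179.9, 0.1, 98.5]
contact_force: [3.4, 1.2, 3.0]
gripper_width: 0.0136
gripper_force: 15.0
time_s: 80.1
tcp_pos: [0.6045, -0.2678, 0.075]
eef_rot: [-179.9, 0.0, 128.1]
contact_force: [1.1, 0.9, 3.6]
gripper_width: 0.0143
gripper_force: 15.0
time_s: 80.9
tcp_pos: [0.6042, -0.2682, 0.0751]
eef_rot: [-179.8, -0.1, 157.6]
contact_force: [0.2, -2.1, 3.5]
gripper_width: 0.0137
gripper_force: 15.0
time_s: 81.7
tcp_pos: [0.6042, -0.2687, 0.0751]
eef_rot: [-179.9, -0.2, -173.0]
contact_force: [0.8, -3.8, 2.1]
gripper_width: 0.014
gripper_force: 15.0
time_s: 82.5
tcp_pos: [0.6041, -0.2687, 0.075]
eef_rot: [-179.9, -0.2, -171.3]
contact_force: [0.9, -5.8, 3.9]
gripper_width: 0.0139
gripper_force: 15.3
shift(before turn) [-0.01  0.03  0.15] turn [-0.03 -0.04  0.46] now fix [  78.7 -250.7   72. ] j [ -7.  28. -13.   0. -50. -74.]
[-2.10853763 -0.16257812 -0.3486472 ]
```

```bash
python3 -m pendant '[[[0,0,0,0,0,0,0],[0,0,0,0,0,0,0],[0,0,0,0,0,0,0],[0,0,0,0,0,0,0],[0,0,-0.8,0,0,0,0],[0,0,-0.8,0,0,0,0],[0,0,-0.8,0,0,0,0],[0,0,-0.8,0,0,0,0]]]'
python3 -m pendant '[[[0,0.7,-0.9,0,0,0,0],[0,0.7,-0.9,0,0,0,0],[0,0.7,-0.9,0,0,0,0],[0,0.7,-0.9,0,0,0,0],[0,0.7,-0.9,0,0,0,0],[0,0.7,-0.9,0,0,0,0],[0,0.7,-0.9,0,0,0,0],[0,0.7,-0.9,0,0,0,0]]]'
python3 - <<'E'
from h import *
c=cap('wrist'); save(c,'w12'); blocks(c)
E
```

```text
time_s: 83.3
tcp_pos: [0.6041, -0.2673, 0.1388]
eef_rot: [-180.0, -0.2, -171.2]
contact_force: [0.3, 0.1, 0.3]
gripper_width: 0.0442
gripper_force: 0.0
time_s: 84.1
tcp_pos: [0.587, -0.1553, 0.2833]
eef_rot: [-180.0, -0.2, -171.1]
contact_force: [0.2, -0.2, -0.1]
gripper_width: 0.0438
gripper_force: 0.0
blk [ 12.8 129.1] [51.7 18.2] 89.9
blk [12.8 39.7] [58.2 18.2] 90.0
blk [ 12.7 -48.8] [18.2 58.3] 0.0
blk [  12.7 -139.4] [18.3 57.5] 0.2
blk [-13.2 125.5] [18.1 44.3] 0.4
blk [-13.2  39.9] [18.1 58.4] 0.2
blk [-13.2 -48.8] [58.3 18.2] 90.0
blk [ -13.3 -139.4] [58.1 18.1] 90.0
```

View pics/w12.png

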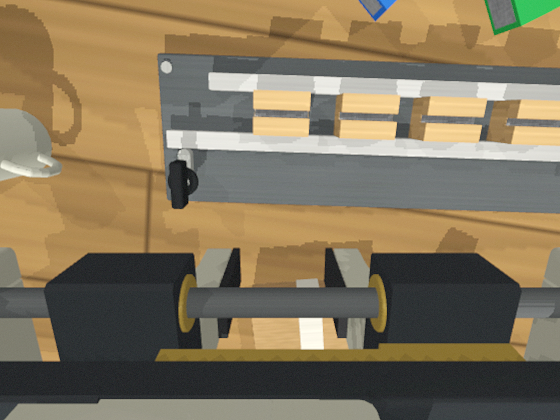

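The knob bar at (180,183) is back along fixture x with its dog against the jaw at (185,155). All four blocks are clamped with slots up, and the robot is clear, so I'm handing in.

```bash
python3 -c "
from plant import r
print(r.close_job())"
```

```text
the job is handed in; nothing more can be done
None
```

All four blocks are clamped slot-up between the shut jaw and the fixed jaw, and the knob is locked again. The job was handed in at about 84 s, but an early test tilt ran a joint to its limit and the force reading reached about 163 N, so the 120 N wrist limit may count against it.

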